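# Fit and clamp the glass shelf of a patisserie counter riser

## Robot

A 7-joint arm with a two-finger parallel gripper is mounted at the origin on the work surface. World frame = base frame: x ahead of the robot, y to its left, z up, the work surface at z = 0. Lengths are in m, angles in rad, forces in N, time in s.
With the tool pointing down it reaches from about 0.425 to 0.925 m from the base axis. Payload 6.8 kg.
Tool frame: the origin (TCP) lies at the very end of the fingers, on their centre line; the grasp point (between the pads) lies 19 mm behind it (bot.grasp_offset is the distance from the TCP to the grasp point, in m); z points along the fingers, y is the direction in which the jaws open and shut (so a half turn about z gives the same grasp; the last joint's range is limited). The gripper opens to 85 mm and grips with 20 to 120 N. Pads are 22 mm wide; open, the fingers measure 114 mm over their backs; the gripper's body (76 mm by 85 mm) begins 54 mm behind the grasp point. The pads swing forward as they close: fully open they stand 13 mm farther back than shut.
Start: joints at [1.039, 0.477, 0.022, 1.555, -0.011, 1.109, -0.083], TCP at [0.278, -0.615, 0.194] pointing down, gripper open.
Joint ranges: [-2.96, 2.96], [-0.34, 2.1], [-1.41, 1.46], [0.24, 2.44], [-1.37, 4.51], [0.17, 1.92], [-2.96, 2.96]. Speed limits (rad/s): [2.39, 2.39, 3.14, 3.14, 3.14, 3.14, 3.14].

## Interface

Orientations are given as a unit quaternion [w, x, y, z].
In Python, from station import monitor, cams, bot, finder gives the robot as it stands.
- The arm moves only by the tool jog_arm, never from a script. Its argument "plan" is a list of rows, each an object of numbers: "x", "y", "z": the shift along the tool's x, y, z as a fraction of full scale; "wx", "wy", "wz": the turn, a rotation vector about the tool's x, y, z as a fraction of full scale. A call has 1 to 12 rows; each row is the pose to reach, as a shift and turn from the pose measured when the call began, along the tool's axes at that moment, turning the shorter way round; what a row does not reach only later rows make up. Full scale, the value 1, is 20 cm for a shift and 180 degrees for a turn. A row lasts 1/12 s, in which the tool goes at most 41.7 mm and 7.16 degrees, less where a joint would pass 70% of its speed; a pose out of reach is approached as far as the arm can. A call with a number of a shift or a turn outside -1 to 1 is refused whole. A call with a gripper value outside its range is refused whole. "hand" is the opening, from -1 (shut) to 1 (fully open), set as the call begins (left out, the last holds). The fingers move at their own pace and stop on an object; "grip_force" is the grip in N (left out, the last holds). Time passes only in rows, so rows that repeat a pose let the fingers close. It gives the time, the measured TCP pose, the force and the opening at its end, in the units of the state.
- monitor.get_obs(): the state, without advancing time (a new reading comes with each control period).
- cams.read_camera(name): name is "side" or "top"; returns the picture (420x560x3 uint8, red, green, blue); there is no depth.
- cams.get_calibration(name): a dict with "fx", "fy", "cx", "cy" (pixels), "extrinsics" (4x4, takes a point from world to camera coordinates). Camera axes: x right, y down, z forward; pixel columns grow to the right and rows downward; lengths in m; the calibration is good to about 2 mm. A picture is of the moment at which its call begins. get_calibration takes no time and is no camera call.
- bot.hand_in(): hands the job in, once; it reports no verdict.
Trained networks look in the newest picture that a camera, given by its name, has taken for a name from the list of things; names that differ only in an ending like _2 or _b are one class to them, and where a whole thing is asked for, a point or a joint stands for the part that bears it (a point fixed in the world has none). Each returns a list of dicts, best first, with "confidence" (0 to 1); they miss things now and then, are a little off and sometimes report something else, mostly with a low value. They report only what shows in the picture. A call takes as long as a camera call.
- finder.find_in(camera, target): "bbox" ([left, top, width, height] in pixels, round what is visible of it).
- finder.place_of(camera, target): "location" ([column, row] in pixels: a listed point, or the origin of a listed thing).
The state is a dict: "t": time; "q": joint angles; "joint_vel": joint speeds; "joint_torque": joint torques, N m; "eef_pos": TCP position; "tool_rot": TCP orientation; "contact_force": force on the tool from outside, world axes, zero at the start; "torque": the same for the moment, N m; "gripper_width": opening from 0.0 (shut) to 1.0 (fully open).
Only numpy, scipy, OpenCV 4.12 (cv2) and the standard library are available. Lean on these libraries where they do the work, as an engineer would, in place of code of your own. Each camera call takes 0.05 s, during which the arm holds its last target. There are 200 camera calls.

## Task

The glass shelf of the counter riser has been left pulled out. Push it gently along its side rails until its rear edge is fully home in the clamp throat, then screw the clamp foot down on it by turning the black clutch cap clockwise until the slip clutch gives two or three clicks, and stop there. Leave the pastries and everything else on the counter as they are.

Things in the scene. Friction and masses are not known exactly. Their poses are not given: they have to be found in the camera images.
- riser: Fixed stainless stand, base plate 250 x 240 mm. Origin at counter level under its middle; x runs along the side rails from open front to clamp (the way the glass slides in), z up. Rails' tops are 100 mm up; their lips leave 2 mm beside the glass on each side. The rear clamp column is open towards the front: lower ledge, throat, upper arm (top 148 mm up) carrying thimble and clutch cap.
- glass: Loose clear glass shelf, 160 mm deep (x) x 204 wide (y) x 8 thick, 0.6 to 0.85 kg, lying on the side rails, pulled out 20 to 42 mm. An aluminium ticket rail (8 thick, 190 long, 18 high) runs along its front edge and stands 11 mm above the glass. Origin: centre of the underside of the glass; x points to the rear edge, which goes into the clamp.
- glass_front (a point): Middle of the front face of the ticket rail, 9 mm above the underside of the glass: the place to push.
- glass_rear (a point): Middle of the glass's rear edge, half-way up its thickness.
- throat (a point): Middle of the rubber-faced rear wall of the clamp's throat, at the height of glass_rear; axes as the riser's. The shelf is fully home when glass_rear lies here, the edge against the wall (rigid).
- cap_grip (a point): On the upright axis of the clutch cap, 6.5 mm below its top: a height to grip it at. The cap is a black knurled cylinder, 33 mm diameter, 30 high (176.5 to 206.5 mm above the counter); nothing near is taller. Close below it is the steel thimble with its collar (41 mm diameter, 4.5 high, top 175 mm up), which turns with the spindle: do not turn by that. Both keep their height.
- jaw: The clamp foot under the arm, rubber disc 24 mm diameter; origin: middle of its lower face. It does not turn; the spindle drives it down as the cap is turned clockwise seen from above. It starts 2 to 6 mm above the height of the glass's upper face, so a quarter to half a turn of free running comes before it bears. Turning anticlockwise lifts it.
- cap_mark (a point): Foot of the white index line on the cap, 18 mm from its axis. It faces collar_mark at the start. Running down, cap and thimble turn together at about 0.07 N m. When the foot bears and about 0.24 N m is reached the clutch slips: the cap jumps clockwise past the collar, a click each 15 degrees (24 a turn), the torque dropping after each. Released, it rests at whole clicks.
- collar_mark (a point): Black index line on the thimble's collar, 18 mm from the axis, 0.5 mm below the level of cap_mark. Distance between the two marks, cap released: about 1 mm before the clutch has slipped, 5 after one click, 9 after two, 14 after three, 18 after four.
- bar_slate: Slate 130 x 150 mm with nine green cake bars, on the riser's base below the glass. Leave alone. Origin: middle of underside.
- ball_slate: Slate 150 x 200 mm with twelve chocolate coconut balls, on the counter to the right (-y). Leave alone.
- tag_a: Price-card holder, 78 mm wide, 52 high, at the right. Leave alone.
- tag_b: Price-card holder, 78 mm wide, 52 high, at the left. Leave alone.
- cake_box: Clear cake box 120 x 120 x 74 mm, at the left. Leave alone.
- tongs: Steel pastry tongs 230 mm long, lying at the left near the riser. Leave alone.

How it is judged:
By the outcome, as a careful person would: the job done as asked, in the order asked, and still so for the second after the job is handed in, with the robot touching nothing.
It also fails if it takes over 72 s, if anything falls off the work surface, if the arm or the gripper's body presses on something with over 40 N, if the wrist force passes 120 N, or if a joint passes its speed limit or range.

## Working session

There is one attempt and no reset: what is moved stays moved. The work goes in short steps, Python scripts to look and compute and a tool call to move; the robot and the scene stay as the last step left them, time stands still between calls to the robot, and variables do not carry over. Pictures are saved under pics/ and viewed, about 8 in all and at most 12, crops included, and the job is handed in when it is done.

Besides the shell and the picture viewer there is one more tool, called after "Call:" by a JSON object that holds its "op" and its "data". jog_arm: Moves the arm, as the interface text tells. Shift numbers are shares of 20 cm and turn numbers shares of 180 degrees, none past 1 either way. Its arguments: {"type":"object","properties":{"plan":{"type":"array","items":{"type":"object","properties":{"x":{"type":"number","minimum":-1,"maximum":1},"y":{"type":"number","minimum":-1,"maximum":1},"z":{"type":"number","minimum":-1,"maximum":1},"wx":{"type":"number","minimum":-1,"maximum":1},"wy":{"type":"number","minimum":-1,"maximum":1},"wz":{"type":"number","minimum":-1,"maximum":1}}}},"hand":{"type":"number"},"grip_force":{"type":"number"}},"required":["plan"]}

```bash
mkdir -p pics
cat > h.py <<'E'
from station import monitor, cams, bot, finder
import numpy as np, cv2
from scipy.spatial.transform import Rotation as R
def ray(cam,px):
    c=cams.get_calibration(cam);E=np.array(c["extrinsics"])
    d=np.array([(px[0]-c["cx"])/c["fx"],(px[1]-c["cy"])/c["fy"],1.])
    Rm,t=E[:3,:3],E[:3,3]
    return -Rm.T@t, Rm.T@d
def at_z(cam,px,z):
    o,d=ray(cam,px);return o+d*(z-o[2])/d[2]
def proj(cam,p):
    c=cams.get_calibration(cam);E=np.array(c["extrinsics"])
    q=E[:3,:3]@np.array(p)+E[:3,3]
    return np.array([c["fx"]*q[0]/q[2]+c["cx"],c["fy"]*q[1]/q[2]+c["cy"]])
def tri(pa,pb,a="top",b="side"):
    o1,d1=ray(a,pa);o2,d2=ray(b,pb);d1/=np.linalg.norm(d1);d2/=np.linalg.norm(d2)
    s=np.linalg.lstsq(np.c_[d1,-d2],o2-o1,rcond=None)[0]
    x,y=o1+s[0]*d1,o2+s[1]*d2
    return (x+y)/2,np.linalg.norm(x-y)
def shot(cam,name=None):
    im=cams.read_camera(cam)
    if name: cv2.imwrite("pics/"+name,cv2.cvtColor(np.ascontiguousarray(im),cv2.COLOR_RGB2BGR))
    return im
def save(im,name,roi=None,k=1):
    if roi: l,t,w,h=roi; im=im[t:t+h,l:l+w]
    im=cv2.resize(np.ascontiguousarray(im),None,fx=k,fy=k,interpolation=cv2.INTER_CUBIC)
    cv2.imwrite("pics/"+name,cv2.cvtColor(im,cv2.COLOR_RGB2BGR))
def state():
    s=monitor.get_obs();print("t",round(s["t"],2),"p",np.round(s["eef_pos"],4),"R",np.round(R.from_quat(np.roll(s["tool_rot"],-1)).as_matrix().ravel(),3),"F",np.round(s["contact_force"],1),"T",np.round(s["torque"],2),"g",s["gripper_width"],"q",np.round(s["q"],3));return s
E
python3 - <<'E'
from h import *
state()
for c in("top","side"):
    shot(c,c+"0.png")
    k=cams.get_calibration(c);print(c,k["fx"],np.round(ray(c,(280,210)),3).tolist())
    for t in("riser","glass_front","glass_rear","throat","cap_grip","jaw","cap_mark","collar_mark"):
        print(t,[(np.round(r["location"],1).tolist(),round(r["confidence"],2)) for r in finder.place_of(c,t)[:2]])
E
```

```text
t 0.0 p [ 0.2773 -0.6147  0.1929] R [ 0.912  0.411 -0.001  0.411 -0.912  0.002 -0.    -0.002 -1.   ] F [ 0.3  0.8 -0.9] T [ 0.05 -0.    0.02] g 1.0013722445165136 q [ 1.039  0.478  0.022  1.556 -0.012  1.109 -0.083]
top 446.9095441955963 [[0.299, 0.012, 1.273], [0.186, -0.032, -0.982]]
riser [([120.6, 198.0], 0.29)]
glass_front [([239.9, 238.8], 0.56)]
glass_rear [([237.8, 179.4], 0.96)]
throat [([239.1, 161.5], 0.68), ([229.3, 164.4], 0.28)]
cap_grip [([236.8, 162.2], 0.83)]
jaw [([421.6, 194.2], 0.63), ([229.1, 163.8], 0.52)]
cap_mark [([231.2, 161.5], 0.56)]
collar_mark [([230.9, 161.7], 0.6)]
side 471.2278048178619 [[0.358, 1.076, 1.188], [0.106, -0.71, -0.697]]
riser [([259.5, 255.0], 0.63)]
glass_front [([298.7, 235.1], 0.72), ([229.5, 350.1], 0.44)]
glass_rear [([243.7, 230.4], 0.59)]
throat [([235.6, 229.9], 0.81)]
cap_grip [([240.8, 207.8], 0.93)]
jaw []
cap_mark [([236.5, 218.8], 0.56)]
collar_mark [([227.5, 353.0], 0.75), ([236.6, 218.6], 0.59)]
```

```bash
ls; ls pics
```

```text
h.py
pics
side0.png
top0.png
```

View pics/top0.png

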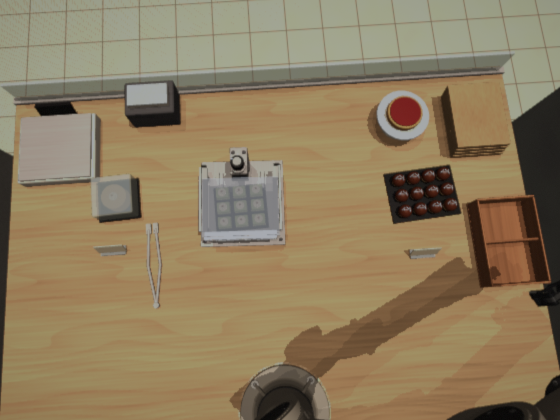

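View pics/side0.png

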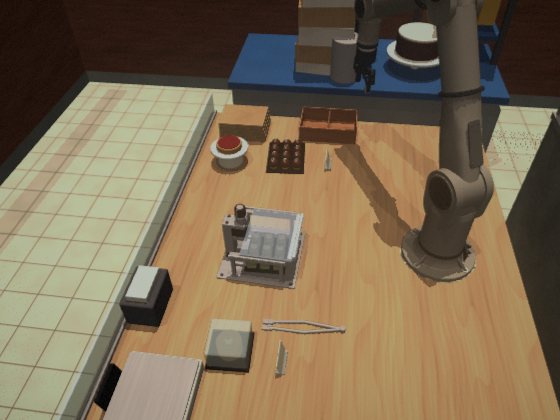

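Run:
```python
from h import *
for n,a,b in(("front",(239.9,238.8),(298.7,235.1)),("rear",(237.8,179.4),(243.7,230.4)),("throat",(239.1,161.5),(235.6,229.9)),("cap",(236.8,162.2),(240.8,207.8)),("mark",(231.2,161.5),(236.5,218.8))):
    print(n,tri(a,b))
print(at_z("top",(236.8,162.2),.2),at_z("side",(240.8,207.8),.2))
```

```text
front (array([0.44902457, 0.08413913, 0.11256578]), np.float64(0.0013933001698350465))
rear (array([0.6174132 , 0.08097983, 0.10606345]), np.float64(0.011491722651030992))
throat (array([0.65641231, 0.07504441, 0.10215296]), np.float64(0.011879899604346388))
cap (array([0.62839205, 0.07540151, 0.20146007]), np.float64(0.0037108952386609084))
mark (array([0.64112586, 0.09158163, 0.16893115]), np.float64(0.0041651841910642215))
[0.63078555 0.07545916 0.2       ] [0.62686896 0.07453571 0.2       ]
```

Run:
```python
import cv2
a=cv2.imread("pics/top0.png")[140:255,190:295];b=cv2.imread("pics/side0.png")[195:290,212:312]
a=cv2.resize(a,(0,0),fx=4,fy=4,interpolation=2);b=cv2.resize(b,(0,0),fx=3.7,fy=3.7,interpolation=2)
import numpy as np
o=np.zeros((460,800,3),np.uint8);o[:a.shape[0],:a.shape[1]]=a;b=b[:,:380];o[:b.shape[0],420:420+b.shape[1]]=b
cv2.imwrite("pics/z.png",o)
```

```text
(no output)
```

View pics/z.png

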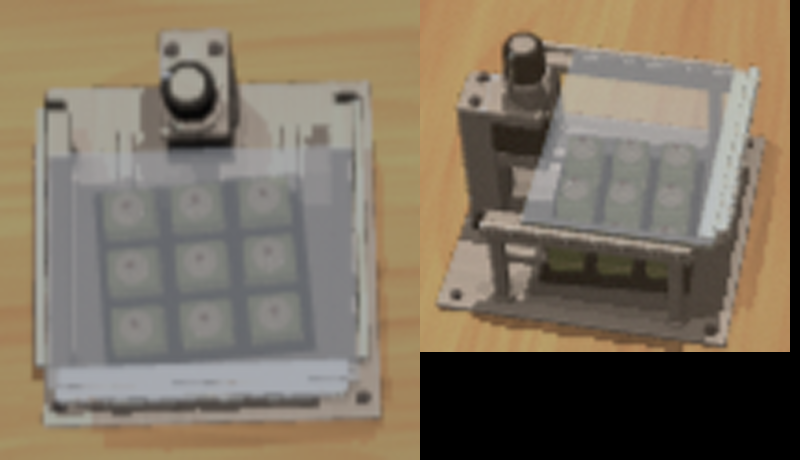

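The zoomed view shows base corners at zoom (45,88),(370,84),(43,424),(381,415), the ticket rail at bottom (front), the glass rear edge about 8–10 px short of the column, and the cap at (190,90).

Run:
```python
from h import *
P=lambda x,y,z:at_z("top",(x/4+190-.375,y/4+140-.375),z)
c=[P(45,88,.003),P(370,84,.003),P(381,415,.003),P(43,424,.003)]
print(np.round(c,4),np.mean(c,0))
for a,b in((1,0),(2,3)):
    d=c[b]-c[a];print("yaw",np.degrees(np.arctan2(-d[0],d[1])),np.linalg.norm(d))
for a,b in((3,0),(2,1)):
    d=c[b]-c[a];print("yaw",np.degrees(np.arctan2(d[1],d[0])),np.linalg.norm(d))
for a,b,z in(((50,150),(358,148),.108),((52,400),(350,388),.101),((56,365),(350,362),.119)):
    l,r=P(*a,z),P(*b,z);d=l-r;print(l,r,(l+r)/2,"yaw",np.degrees(np.arctan2(-d[0],d[1])))
for k in range(3):
  for cam,t in(("top","cap_grip"),("side","cap_grip"),("top","glass_front"),("side","glass_front")):
    if k==0 and t=="cap_grip": cams.read_camera(cam)
for t,z in(("cap_grip",.2),("glass_front",.109)):
  for cam in("top","side"):
    r=finder.place_of(cam,t)[0];print(t,cam,np.round(at_z(cam,r["location"],z),4),r["confidence"])
```

```text
[[ 0.7011  0.193   0.003 ]
 [ 0.6871 -0.047   0.003 ]
 [ 0.4417 -0.0359  0.003 ]
 [ 0.4527  0.204   0.003 ]] [0.57064706 0.07850263 0.003     ]
yaw -3.3515426623468265 0.24033661788951258
yaw -2.624019818922841 0.2401588370684088
yaw -2.5359526695905394 0.2486946146352755
yaw -2.5718065648949344 0.24564279003676195
[0.62413071 0.17630337 0.108     ] [ 0.61069834 -0.030587    0.108     ] [0.61741453 0.07285818 0.108     ] yaw -3.714719287892235
[0.45614321 0.1826346  0.101     ] [ 0.44988639 -0.01327543  0.101     ] [0.4530148  0.08467958 0.101     ] yaw -1.829247421506953
[0.47635227 0.17652188 0.119     ] [ 0.46451569 -0.01415328  0.119     ] [0.47043398 0.0811843  0.119     ] yaw -3.552201723339917
cap_grip top [0.6268 0.0742 0.2   ] 0.94Traceback (most recent call last):
  File "<stdin>", line 16, in <module>
IndexError: list index out of range
```

```bash
cat >> h.py <<'E'
def go(*wps):
    """wps: (x,y,z,yaw_deg of tool x, tool pointing down) -> row numbers"""
    s=state();R0=R.from_quat(np.roll(s["tool_rot"],-1))
    for x,y,z,yaw in wps:
        d=R0.inv().apply(np.array([x,y,z])-s["eef_pos"])/.2
        Rt=R.from_euler("z",yaw,degrees=True)*R.from_euler("x",180,degrees=True)
        w=(R0.inv()*Rt).as_rotvec()/np.pi
        print(np.round(np.r_[d,w],3), "mm",round(np.linalg.norm(d)*200))
E
python3 - <<'E'
from h import *
go((.46,-.33,.25,10),(.42,.086,.25,-2.9))
E
```

```text
t 1.1 p [ 0.2776 -0.6153  0.1939] R [ 0.912  0.411  0.     0.411 -0.912 -0.     0.     0.    -1.   ] F [0.2 0.5 0.2] T [-0.03  0.03  0.05] g 1.003702446493138 q [ 1.039  0.477  0.022  1.555 -0.011  1.109 -0.083]
[ 1.418 -0.925 -0.28   0.    -0.     0.079] mm 343
[ 2.091 -2.904 -0.281  0.    -0.     0.151] mm 718
```

Call:
{"op": "jog_arm", "data": {"plan": [{"x": 0.95, "y": -0.62, "z": -0.28, "wz": 0.079}, {"x": 0.95, "y": -0.62, "z": -0.28, "wz": 0.079}, {"x": 0.95, "y": -0.62, "z": -0.28, "wz": 0.079}, {"x": 0.95, "y": -0.62, "z": -0.28, "wz": 0.079}, {"x": 0.95, "y": -0.62, "z": -0.28, "wz": 0.079}, {"x": 0.95, "y": -0.62, "z": -0.28, "wz": 0.079}, {"x": 0.95, "y": -0.62, "z": -0.28, "wz": 0.079}, {"x": 0.95, "y": -0.62, "z": -0.28, "wz": 0.079}, {"x": 0.95, "y": -0.62, "z": -0.28, "wz": 0.079}], "hand": -1}}

```text
invalid input at $.plan[0]: expected keys x, y, z, wx, wy, wz
```

Run:
```python
from h import *
go((.47,-.28,.25,-2.9),(.42,.086,.25,-2.9))
```

```text
t 1.1 p [ 0.2776 -0.6153  0.1939] R [ 0.912  0.411  0.     0.411 -0.912 -0.     0.     0.    -1.   ] F [0.2 0.5 0.2] T [-0.03  0.03  0.05] g 1.003702446493138 q [ 1.039  0.477  0.022  1.555 -0.011  1.109 -0.083]
[ 1.566 -1.133 -0.28   0.    -0.     0.151] mm 391
[ 2.091 -2.904 -0.281  0.    -0.     0.151] mm 718
```

All six keys are required.

Call:
{"op": "jog_arm", "data": {"plan": [{"x": 0.95, "y": -0.65, "z": -0.28, "wx": 0, "wy": 0, "wz": 0.15}, {"x": 0.95, "y": -0.65, "z": -0.28, "wx": 0, "wy": 0, "wz": 0.15}, {"x": 0.95, "y": -0.65, "z": -0.28, "wx": 0, "wy": 0, "wz": 0.15}, {"x": 0.95, "y": -0.65, "z": -0.28, "wx": 0, "wy": 0, "wz": 0.15}, {"x": 0.95, "y": -0.65, "z": -0.28, "wx": 0, "wy": 0, "wz": 0.15}, {"x": 0.95, "y": -0.65, "z": -0.28, "wx": 0, "wy": 0, "wz": 0.15}, {"x": 0.95, "y": -0.65, "z": -0.28, "wx": 0, "wy": 0, "wz": 0.15}], "hand": -1}}

```text
t: 1.68
eef_pos: [0.4032, -0.4125, 0.2519]
tool_rot: [-0.001, 1.0, -0.018, 0.002]
contact_force: [1.4, 0.2, -0.5]
gripper_width: 0.009
```

Run:
```python
from h import *
go((.47,-.28,.25,-2.9),(.42,.086,.25,-2.9))
```

```text
t 1.68 p [ 0.4032 -0.4125  0.2519] R [ 0.999 -0.037  0.005 -0.037 -0.999  0.001  0.005 -0.001 -1.   ] F [ 1.4  0.2 -0.5] T [ 0.05 -0.06 -0.07] g 0.008715165609478789 q [ 0.666  0.264  0.03   1.731 -0.013  1.145 -0.907]
[ 0.309 -0.674  0.012 -0.    -0.001  0.004] mm 148
[-8.000e-03 -2.494e+00  1.200e-02 -0.000e+00 -1.000e-03  4.000e-03] mm 499
```

Call:
{"op": "jog_arm", "data": {"plan": [{"x": 0.3, "y": -0.6, "z": 0.01, "wx": 0, "wy": 0, "wz": 0}, {"x": 0.3, "y": -0.6, "z": 0.01, "wx": 0, "wy": 0, "wz": 0}, {"x": 0.3, "y": -0.7, "z": 0.01, "wx": 0, "wy": 0, "wz": 0}, {"x": 0.3, "y": -1, "z": 0.01, "wx": 0, "wy": 0, "wz": 0}, {"x": 0.3, "y": -1, "z": 0.01, "wx": 0, "wy": 0, "wz": 0.01}, {"x": 0.3, "y": -1, "z": 0.01, "wx": 0, "wy": 0, "wz": 0.01}]}}

```text
t: 2.18
eef_pos: [0.4723, -0.2076, 0.2506]
tool_rot: [-0.002, 1.0, -0.031, 0.003]
contact_force: [-0.4, 0.5, -0.7]
gripper_width: -0.003
```

Run:
```python
from h import *
go((.45,-.05,.25,-2.9),(.42,.086,.25,-2.9))
```

```text
t 2.18 p [ 0.4723 -0.2076  0.2506] R [ 0.998 -0.061  0.005 -0.061 -0.998  0.004  0.005 -0.004 -1.   ] F [-0.4  0.5 -0.7] T [ 0.05  0.03 -0.03] g -0.0026988432366656595 q [ 0.389  0.164 -0.104  1.859  0.013  1.115 -1.352]
[-0.159 -0.78   0.005 -0.001 -0.002 -0.003] mm 159
[-3.510e-01 -1.449e+00  7.000e-03 -1.000e-03 -2.000e-03 -3.000e-03] mm 298
```

Call:
{"op": "jog_arm", "data": {"plan": [{"x": -0.23, "y": -1, "z": 0, "wx": 0, "wy": 0, "wz": -0.003}, {"x": -0.23, "y": -1, "z": 0, "wx": 0, "wy": 0, "wz": -0.003}, {"x": -0.23, "y": -1, "z": 0, "wx": 0, "wy": 0, "wz": -0.003}, {"x": -0.23, "y": -1, "z": 0, "wx": 0, "wy": 0, "wz": -0.003}, {"x": -0.23, "y": -1, "z": 0, "wx": 0, "wy": 0, "wz": -0.003}, {"x": -0.23, "y": -1, "z": 0, "wx": 0, "wy": 0, "wz": -0.003}]}}

```text
t: 2.68
eef_pos: [0.4377, 0.002, 0.2517]
tool_rot: [-0.003, 1.0, -0.021, 0.003]
contact_force: [0.1, 0.7, 0.5]
gripper_width: -0.006
```

Run:
```python
from h import *
go((.415,.086,.25,-2.9),(.415,.086,.106,-2.9))
```

```text
t 2.68 p [0.4377 0.002  0.2517] R [ 0.999 -0.042  0.006 -0.042 -0.999  0.006  0.006 -0.006 -1.   ] F [0.1 0.7 0.5] T [-0.05 -0.01 -0.03] g -0.005944810176735937 q [ 0.15   0.033 -0.298  2.004  0.006  1.098 -1.763]
[-0.131 -0.415  0.01  -0.002 -0.002  0.003] mm 87
[-0.135 -0.41   0.73  -0.002 -0.002  0.003] mm 170
```

Call:
{"op": "jog_arm", "data": {"plan": [{"x": -0.13, "y": -0.41, "z": 0.0, "wx": 0, "wy": 0, "wz": 0.003}, {"x": -0.13, "y": -0.41, "z": 0.0, "wx": 0, "wy": 0, "wz": 0.003}, {"x": -0.13, "y": -0.41, "z": 0.0, "wx": 0, "wy": 0, "wz": 0.003}, {"x": -0.13, "y": -0.41, "z": 0.3, "wx": 0, "wy": 0, "wz": 0.003}, {"x": -0.13, "y": -0.41, "z": 0.4, "wx": 0, "wy": 0, "wz": 0.003}, {"x": -0.13, "y": -0.41, "z": 0.4, "wx": 0, "wy": 0, "wz": 0.003}, {"x": -0.13, "y": -0.41, "z": 0.4, "wx": 0, "wy": 0, "wz": 0.003}]}}

```text
t: 3.27
eef_pos: [0.4145, 0.0848, 0.1713]
tool_rot: [-0.003, 1.0, -0.026, 0.001]
contact_force: [0.1, -0.6, 1.0]
gripper_width: -0.001
```

Run:
```python
from h import *
go((.415,.086,.106,-2.9))
ims=[]
for c,(l,t) in(("top",(180,140)),("side",(215,195))):
    im=shot(c)[t:t+130,l:l+130]; ims.append(im)
    print(c,[(np.round(r["location"],1),round(r["confidence"],2)) for r in finder.place_of(c,"glass_front")])
save(np.hstack(ims),"a.png",None,3)
```

```text
t 3.27 p [0.4145 0.0848 0.1713] R [ 0.999 -0.052  0.002 -0.052 -0.999  0.005  0.002 -0.005 -1.   ] F [ 0.1 -0.6  1. ] T [-0.01  0.03 -0.03] g -0.0012444809582349901 q [ 0.033  0.108 -0.4    2.129  0.048  0.91  -2.017]
[ 0.002 -0.005  0.327 -0.002 -0.001 -0.   ] mm 65
top []
side [(array([297.8, 234.3]), 0.73), (array([303.7, 329.8]), 0.49)]
```

View pics/a.png

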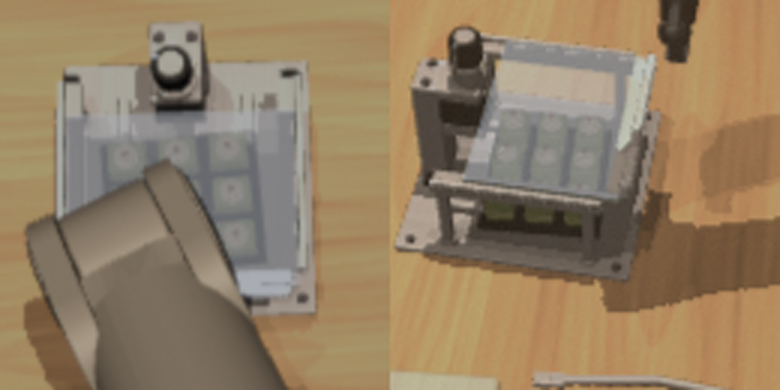

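The fingers (upper right in the side half, about (678,45)) are clear in front of the ticket rail at (640,100). I'll descend now.

Call:
{"op": "jog_arm", "data": {"plan": [{"x": 0, "y": -0.005, "z": 0.16, "wx": 0, "wy": 0, "wz": 0}, {"x": 0, "y": -0.005, "z": 0.325, "wx": 0, "wy": 0, "wz": 0}, {"x": 0, "y": -0.005, "z": 0.325, "wx": 0, "wy": 0, "wz": 0}, {"x": 0, "y": -0.005, "z": 0.325, "wx": 0, "wy": 0, "wz": 0}]}}

```text
t: 3.8
eef_pos: [0.4178, 0.0869, 0.1096]
tool_rot: [-0.003, 1.0, -0.026, 0.004]
contact_force: [0.3, -0.1, 0.5]
gripper_width: 0.004
```

Call:
{"op": "jog_arm", "data": {"plan": [{"x": 0.02, "y": 0, "z": 0, "wx": 0, "wy": 0, "wz": 0}, {"x": 0.04, "y": 0, "z": 0, "wx": 0, "wy": 0, "wz": 0}, {"x": 0.06, "y": 0, "z": 0, "wx": 0, "wy": 0, "wz": 0}, {"x": 0.08, "y": 0, "z": 0, "wx": 0, "wy": 0, "wz": 0}, {"x": 0.08, "y": 0, "z": 0, "wx": 0, "wy": 0, "wz": 0}]}}

```text
t: 4.22
eef_pos: [0.4355, 0.0862, 0.1107]
tool_rot: [-0.004, 1.0, -0.026, 0.005]
contact_force: [0.4, -0.7, 0.2]
gripper_width: -0.003
```

Call:
{"op": "jog_arm", "data": {"plan": [{"x": 0.01, "y": 0, "z": 0.01, "wx": 0, "wy": 0, "wz": 0}, {"x": 0.02, "y": 0, "z": 0.015, "wx": 0, "wy": 0, "wz": 0}, {"x": 0.03, "y": 0, "z": 0.015, "wx": 0, "wy": 0, "wz": 0}, {"x": 0.04, "y": 0, "z": 0.015, "wx": 0, "wy": 0, "wz": 0}, {"x": 0.045, "y": 0, "z": 0.015, "wx": 0, "wy": 0, "wz": 0}, {"x": 0.05, "y": 0, "z": 0.015, "wx": 0, "wy": 0, "wz": 0}]}}

```text
t: 4.72
eef_pos: [0.4456, 0.0857, 0.1077]
tool_rot: [-0.004, 1.0, -0.026, 0.005]
contact_force: [1.0, 0.5, 0.1]
gripper_width: 0.0
```

Call:
{"op": "jog_arm", "data": {"plan": [{"x": 0.006, "y": 0, "z": 0, "wx": 0, "wy": 0, "wz": 0}, {"x": 0.012, "y": 0, "z": 0, "wx": 0, "wy": 0, "wz": 0}, {"x": 0.018, "y": 0, "z": 0, "wx": 0, "wy": 0, "wz": 0}, {"x": 0.024, "y": 0, "z": 0, "wx": 0, "wy": 0, "wz": 0}, {"x": 0.03, "y": 0, "z": 0, "wx": 0, "wy": 0, "wz": 0}]}}

```text
t: 5.13
eef_pos: [0.4517, 0.0854, 0.1078]
tool_rot: [-0.004, 1.0, -0.026, 0.005]
contact_force: [0.3, 0.8, 0.2]
gripper_width: 0.0
```

Call:
{"op": "jog_arm", "data": {"plan": [{"x": 0.006, "y": 0, "z": 0, "wx": 0, "wy": 0, "wz": 0}, {"x": 0.012, "y": 0, "z": 0, "wx": 0, "wy": 0, "wz": 0}, {"x": 0.018, "y": 0, "z": 0, "wx": 0, "wy": 0, "wz": 0}, {"x": 0.024, "y": 0, "z": 0, "wx": 0, "wy": 0, "wz": 0}, {"x": 0.03, "y": 0, "z": 0, "wx": 0, "wy": 0, "wz": 0}]}}

```text
t: 5.55
eef_pos: [0.4578, 0.085, 0.1079]
tool_rot: [-0.004, 1.0, -0.027, 0.005]
contact_force: [0.2, -0.4, -0.4]
gripper_width: -0.003
```

Run:
```python
from h import *
im=shot("side");save(im,"b.png",(215,190,110,85),5)
s=state();print(proj("side",s["eef_pos"]))
for t in("glass_front","glass_rear","throat"):
  print(t,[(np.round(r["location"],1),round(r["confidence"],2)) for r in finder.place_of("side",t)])
```

```text
t 5.6 p [0.4581 0.085  0.1079] R [ 0.999 -0.053  0.011 -0.053 -0.999  0.007  0.01  -0.007 -1.   ] F [-0.6  0.   0.4] T [-0.02 -0.03  0.02] g -0.0010392283635834278 q [ 0.013  0.267 -0.376  2.113  0.135  0.772 -2.07 ]
[295.53583157 236.02796047]
glass_front [(array([294.5, 235.8]), 0.93), (array([286.4, 159.4]), 0.25)]
glass_rear [(array([243.9, 232. ]), 0.84)]
throat [(array([234.7, 227.5]), 0.6), (array([244.7, 230. ]), 0.49)]
```

View pics/b.png

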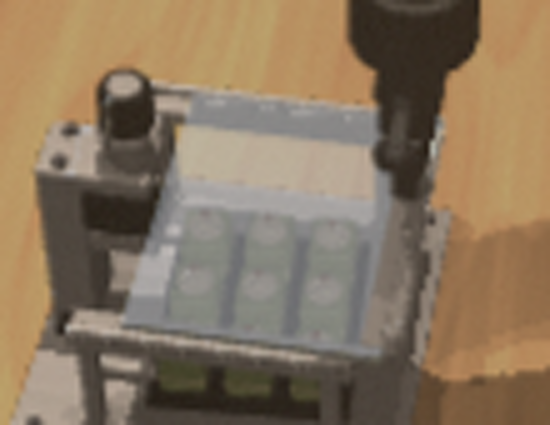

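Run:
```python
from h import *
print("glass front near corner",at_z("side",(292,260),.104),"rail far top end",at_z("side",(302.5,213.9),.119),"glass rear near",at_z("side",(240.2,254.7),.108))
im=shot("side");a=cv2.imread("pics/side0.png")[:,:,::-1]
d=np.vstack([a[200:275,260:325],im[200:275,260:325]])
save(np.hstack([a[200:275,260:325],im[200:275,260:325]]),"c.png",None,6)
p=monitor.get_obs()["eef_pos"]
for dx in(-.011,.011): print(proj("side",p+[dx,0.014,0]),proj("side",p+[dx,.014,.05]))
```

```text
glass front near corner [0.45810555 0.17889453 0.104     ] rail far top end [ 0.44551018 -0.00377881  0.119     ] glass rear near [0.61425196 0.18107418 0.108     ]
[298.71722554 239.69706466] [298.95085734 228.51285076]
[291.63346896 239.04700925] [291.69479507 227.86593784]
```

View pics/c.png

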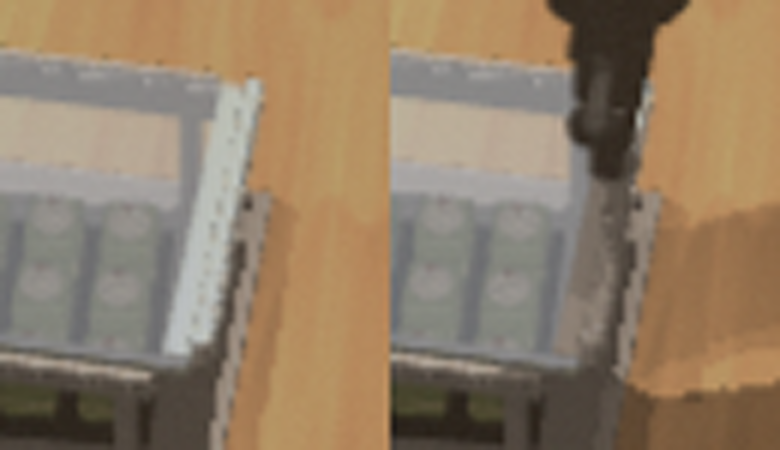

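Run:
```python
from h import *
print(proj("side",(.4145,.0848,.1713)))
im=shot("side");save(im,"d.png",(280,200,35,50),12)
im=cv2.imread("pics/a.png");cv2.imwrite("pics/e.png",cv2.resize(im[0:100,600:780],(0,0),fx=3,fy=3))
a=cv2.imread("pics/d.png");b=cv2.imread("pics/e.png")[:,:370];o=np.zeros((600,800,3),np.uint8);o[:,:420]=a;o[:300,425:795]=b;cv2.imwrite("pics/f.png",o)
```

```text
[310.15066325 222.95473861]
```

View pics/f.png

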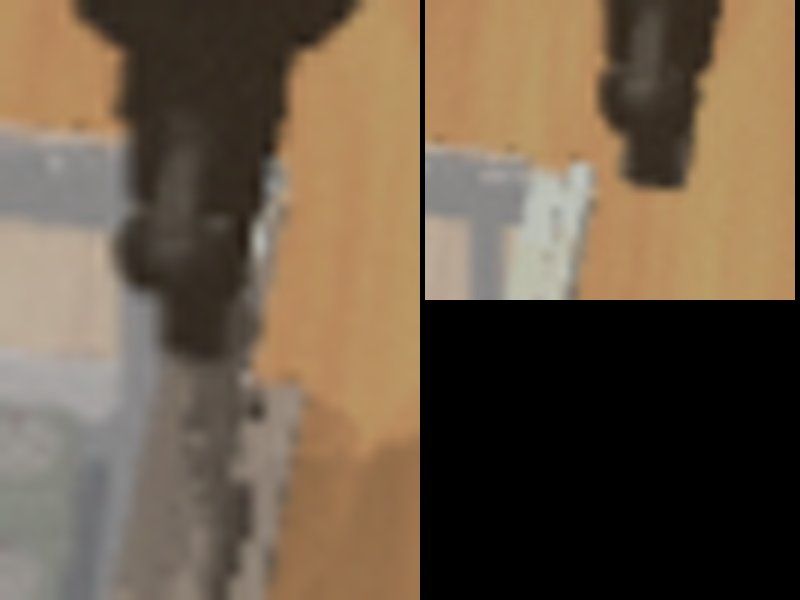

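The visible fingertip sits about 6.5 px (roughly 28 mm) above where the stated TCP projects. It overlaps the rail with no contact force, so it is probably above the rail. I'll back off, go lower in front of the rail and look again.

Call:
{"op": "jog_arm", "data": {"plan": [{"x": -0.1, "y": 0, "z": 0, "wx": 0, "wy": 0, "wz": 0}, {"x": -0.2, "y": 0, "z": 0, "wx": 0, "wy": 0, "wz": 0}, {"x": -0.2, "y": 0, "z": 0, "wx": 0, "wy": 0, "wz": 0}, {"x": -0.2, "y": 0, "z": 0.06, "wx": 0, "wy": 0, "wz": 0}, {"x": -0.2, "y": 0, "z": 0.13, "wx": 0, "wy": 0, "wz": 0}, {"x": -0.2, "y": 0, "z": 0.13, "wx": 0, "wy": 0, "wz": 0}, {"x": -0.2, "y": 0, "z": 0.13, "wx": 0, "wy": 0, "wz": 0}]}}

```text
t: 6.43
eef_pos: [0.4176, 0.0873, 0.0812]
tool_rot: [-0.003, 1.0, -0.026, 0.004]
contact_force: [-0.1, 0.1, 0.0]
gripper_width: 0.001
```

Run:
```python
from h import *
im=shot("side");s=state();print(proj("side",s["eef_pos"]))
save(im,"g.png",(265,190,60,60),8)
```

```text
t 6.48 p [0.4181 0.0874 0.0817] R [ 0.999 -0.053  0.01  -0.053 -0.999  0.007  0.01  -0.007 -1.   ] F [ 0.5 -0.4  0.9] T [-0.03 -0.02  0.  ] g 0.002613724584738676 q [-0.006  0.253 -0.386  2.215  0.146  0.684 -2.117]
[308.0368257  243.41599246]
```

View pics/g.png

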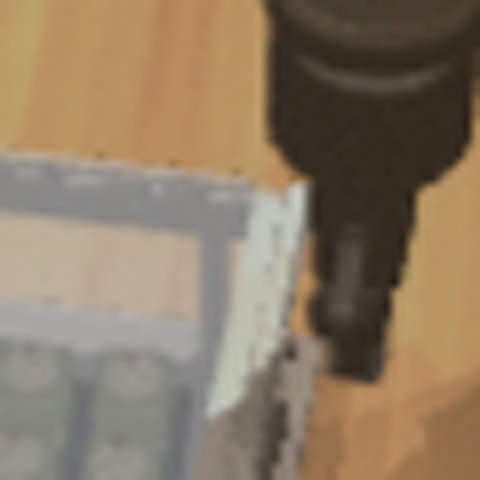

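Call:
{"op": "jog_arm", "data": {"plan": [{"x": 0.02, "y": 0, "z": 0.035, "wx": 0, "wy": 0, "wz": 0}, {"x": 0.04, "y": 0, "z": 0.035, "wx": 0, "wy": 0, "wz": 0}, {"x": 0.06, "y": 0, "z": 0.035, "wx": 0, "wy": 0, "wz": 0}, {"x": 0.08, "y": 0, "z": 0.035, "wx": 0, "wy": 0, "wz": 0}, {"x": 0.08, "y": 0, "z": 0.035, "wx": 0, "wy": 0, "wz": 0}]}}

```text
t: 6.9
eef_pos: [0.4356, 0.0868, 0.0752]
tool_rot: [-0.004, 1.0, -0.027, 0.006]
contact_force: [0.5, -0.1, 0.5]
gripper_width: 0.003
```

Call:
{"op": "jog_arm", "data": {"plan": [{"x": 0.006, "y": 0, "z": 0, "wx": 0, "wy": 0, "wz": 0}, {"x": 0.012, "y": 0, "z": 0, "wx": 0, "wy": 0, "wz": 0}, {"x": 0.018, "y": 0, "z": 0, "wx": 0, "wy": 0, "wz": 0}, {"x": 0.024, "y": 0, "z": 0, "wx": 0, "wy": 0, "wz": 0}, {"x": 0.03, "y": 0, "z": 0, "wx": 0, "wy": 0, "wz": 0}]}}

```text
t: 7.32
eef_pos: [0.441, 0.0864, 0.0751]
tool_rot: [-0.004, 1.0, -0.027, 0.005]
contact_force: [-0.5, 0.1, -0.3]
gripper_width: 0.0
```

Call:
{"op": "jog_arm", "data": {"plan": [{"x": 0.006, "y": 0, "z": 0, "wx": 0, "wy": 0, "wz": 0}, {"x": 0.012, "y": 0, "z": 0, "wx": 0, "wy": 0, "wz": 0}, {"x": 0.018, "y": 0, "z": 0, "wx": 0, "wy": 0, "wz": 0}, {"x": 0.024, "y": 0, "z": 0, "wx": 0, "wy": 0, "wz": 0}, {"x": 0.03, "y": 0, "z": 0, "wx": 0, "wy": 0, "wz": 0}]}}

```text
t: 7.73
eef_pos: [0.4469, 0.086, 0.075]
tool_rot: [-0.004, 1.0, -0.027, 0.005]
contact_force: [-1.3, -0.2, -1.4]
gripper_width: 0.005
```

Call:
{"op": "jog_arm", "data": {"plan": [{"x": 0.006, "y": 0, "z": 0, "wx": 0, "wy": 0, "wz": 0}, {"x": 0.012, "y": 0, "z": 0, "wx": 0, "wy": 0, "wz": 0}, {"x": 0.018, "y": 0, "z": 0, "wx": 0, "wy": 0, "wz": 0}, {"x": 0.024, "y": 0, "z": 0, "wx": 0, "wy": 0, "wz": 0}, {"x": 0.03, "y": 0, "z": 0, "wx": 0, "wy": 0, "wz": 0}]}}

```text
t: 8.15
eef_pos: [0.453, 0.0856, 0.075]
tool_rot: [-0.004, 1.0, -0.027, 0.005]
contact_force: [-0.6, 0.5, -0.3]
gripper_width: -0.0
```

Run:
```python
from h import *
im=shot("side");s=state();print(proj("side",s["eef_pos"]))
for t in("glass_front","glass_rear","throat"):
  print(t,[(np.round(r["location"],1),round(r["confidence"],2)) for r in finder.place_of("side",t)])
save(im,"hh.png",(225,195,85,75),7)
```

```text
t 8.2 p [0.4534 0.0857 0.0751] R [ 0.999 -0.053  0.01  -0.053 -0.999  0.007  0.01  -0.008 -1.   ] F [-1.5  0.3  0.3] T [-0.03  0.26  0.01] g 0.0010283223141740899 q [-0.003  0.314 -0.367  2.149  0.169  0.694 -2.106]
[296.89567566 243.36294957]
glass_front [(array([293.2, 233.7]), 0.85), (array([226.2, 353.9]), 0.24)]
glass_rear [(array([241.2, 232.5]), 0.73), (array([293.8, 237. ]), 0.64), (array([228.7, 351.7]), 0.39)]
throat [(array([236.5, 231.1]), 0.8), (array([241.1, 207.7]), 0.43)]
```

View pics/hh.png

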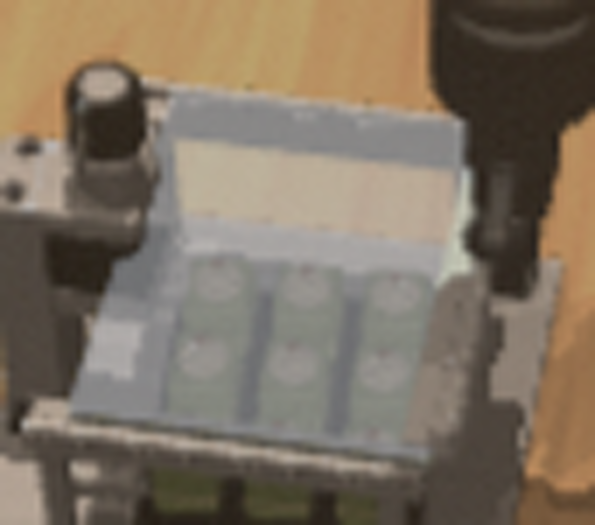

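Contact confirmed: the glass has moved about 13 mm with F of about 1.5 N. I'll keep going in small steps.

Call:
{"op": "jog_arm", "data": {"plan": [{"x": 0.005, "y": 0, "z": 0, "wx": 0, "wy": 0, "wz": 0}, {"x": 0.01, "y": 0, "z": 0, "wx": 0, "wy": 0, "wz": 0}, {"x": 0.015, "y": 0, "z": 0, "wx": 0, "wy": 0, "wz": 0}, {"x": 0.02, "y": 0, "z": 0, "wx": 0, "wy": 0, "wz": 0}, {"x": 0.025, "y": 0, "z": 0, "wx": 0, "wy": 0, "wz": 0}]}}

```text
t: 8.77
eef_pos: [0.4584, 0.0854, 0.0752]
tool_rot: [-0.004, 1.0, -0.027, 0.005]
contact_force: [-2.3, 0.1, 0.1]
gripper_width: 0.004
```

Call:
{"op": "jog_arm", "data": {"plan": [{"x": 0.005, "y": 0, "z": 0, "wx": 0, "wy": 0, "wz": 0}, {"x": 0.01, "y": 0, "z": 0, "wx": 0, "wy": 0, "wz": 0}, {"x": 0.015, "y": 0, "z": 0, "wx": 0, "wy": 0, "wz": 0}]}}

```text
t: 9.02
eef_pos: [0.4614, 0.0853, 0.0752]
tool_rot: [-0.004, 1.0, -0.027, 0.005]
contact_force: [-1.7, -0.1, -0.8]
gripper_width: -0.001
```

Call:
{"op": "jog_arm", "data": {"plan": [{"x": 0.005, "y": 0, "z": 0, "wx": 0, "wy": 0, "wz": 0}, {"x": 0.01, "y": 0, "z": 0, "wx": 0, "wy": 0, "wz": 0}, {"x": 0.015, "y": 0, "z": 0, "wx": 0, "wy": 0, "wz": 0}]}}

```text
t: 9.27
eef_pos: [0.4645, 0.0851, 0.0752]
tool_rot: [-0.004, 1.0, -0.027, 0.005]
contact_force: [-2.6, 0.4, -1.1]
gripper_width: 0.0
```

Run:
```python
from h import *
im=shot("side");s=state()
for t in("glass_front","glass_rear","throat"):
  print(t,[(np.round(r["location"],1),round(r["confidence"],2)) for r in finder.place_of("side",t)])
```

```text
t 9.32 p [0.4648 0.0851 0.0753] R [ 0.999 -0.053  0.011 -0.053 -0.999  0.007  0.01  -0.008 -1.   ] F [-1.5  0.6 -0.1] T [ 0.01  0.34 -0.03] g -0.0015027788806114674 q [-1.000e-03  3.290e-01 -3.620e-01  2.125e+00  1.730e-01  7.030e-01
 -2.100e+00]
glass_front [(array([289.5, 234.1]), 0.66), (array([228.2, 351.1]), 0.34), (array([263.4, 233.1]), 0.23)]
glass_rear [(array([235.6, 230.4]), 0.55)]
throat [(array([237.7, 228.3]), 0.92)]
```

Call:
{"op": "jog_arm", "data": {"plan": [{"x": 0.004, "y": 0, "z": 0, "wx": 0, "wy": 0, "wz": 0}, {"x": 0.008, "y": 0, "z": 0, "wx": 0, "wy": 0, "wz": 0}, {"x": 0.012, "y": 0, "z": 0, "wx": 0, "wy": 0, "wz": 0}]}}

```text
t: 9.72
eef_pos: [0.4671, 0.085, 0.0753]
tool_rot: [-0.004, 1.0, -0.027, 0.005]
contact_force: [-1.5, 0.7, -0.6]
gripper_width: 0.003
```

Call:
{"op": "jog_arm", "data": {"plan": [{"x": 0.004, "y": 0, "z": 0, "wx": 0, "wy": 0, "wz": 0}, {"x": 0.008, "y": 0, "z": 0, "wx": 0, "wy": 0, "wz": 0}, {"x": 0.012, "y": 0, "z": 0, "wx": 0, "wy": 0, "wz": 0}]}}

```text
t: 9.97
eef_pos: [0.4696, 0.0849, 0.0754]
tool_rot: [-0.004, 1.0, -0.027, 0.005]
contact_force: [-1.9, -0.2, -0.6]
gripper_width: -0.0
```

Call:
{"op": "jog_arm", "data": {"plan": [{"x": 0.004, "y": 0, "z": 0, "wx": 0, "wy": 0, "wz": 0}, {"x": 0.008, "y": 0, "z": 0, "wx": 0, "wy": 0, "wz": 0}, {"x": 0.012, "y": 0, "z": 0, "wx": 0, "wy": 0, "wz": 0}]}}

```text
t: 10.22
eef_pos: [0.472, 0.0847, 0.0754]
tool_rot: [-0.004, 1.0, -0.027, 0.005]
contact_force: [-2.5, -0.5, 0.4]
gripper_width: 0.001
```

Call:
{"op": "jog_arm", "data": {"plan": [{"x": 0.004, "y": 0, "z": 0, "wx": 0, "wy": 0, "wz": 0}, {"x": 0.008, "y": 0, "z": 0, "wx": 0, "wy": 0, "wz": 0}, {"x": 0.012, "y": 0, "z": 0, "wx": 0, "wy": 0, "wz": 0}]}}

```text
t: 10.47
eef_pos: [0.4745, 0.0846, 0.0754]
tool_rot: [-0.004, 1.0, -0.027, 0.005]
contact_force: [-1.6, 0.1, -0.4]
gripper_width: -0.005
```

Call:
{"op": "jog_arm", "data": {"plan": [{"x": 0.004, "y": 0, "z": 0, "wx": 0, "wy": 0, "wz": 0}, {"x": 0.008, "y": 0, "z": 0, "wx": 0, "wy": 0, "wz": 0}, {"x": 0.01, "y": 0, "z": 0, "wx": 0, "wy": 0, "wz": 0}]}}

```text
t: 10.72
eef_pos: [0.4766, 0.0844, 0.0754]
tool_rot: [-0.004, 1.0, -0.027, 0.005]
contact_force: [-1.3, 0.6, -0.4]
gripper_width: -0.002
```

Run:
```python
from h import *
im=shot("side");s=state()
for t in("glass_front","glass_rear","throat"):
  print(t,[(np.round(r["location"],1),round(r["confidence"],2)) for r in finder.place_of("side",t)])
```

```text
t 10.77 p [0.4767 0.0844 0.0754] R [ 0.999 -0.053  0.011 -0.053 -0.999  0.007  0.01  -0.008 -1.   ] F [-1.4  0.4 -0.7] T [ 0.02  0.37 -0.02] g 0.00471506169374243 q [ 1.000e-03  3.450e-01 -3.570e-01  2.100e+00  1.770e-01  7.130e-01
 -2.094e+00]
glass_front [(array([281., 236.]), 0.87), (array([256.7, 254.4]), 0.71)]
glass_rear [(array([232.3, 230.7]), 0.71), (array([236.5, 220.1]), 0.19)]
throat [(array([235.7, 230.9]), 0.72)]
```

Call:
{"op": "jog_arm", "data": {"plan": [{"x": 0.004, "y": 0, "z": 0, "wx": 0, "wy": 0, "wz": 0}, {"x": 0.008, "y": 0, "z": 0, "wx": 0, "wy": 0, "wz": 0}, {"x": 0.01, "y": 0, "z": 0, "wx": 0, "wy": 0, "wz": 0}]}}

```text
t: 11.17
eef_pos: [0.4787, 0.0843, 0.0754]
tool_rot: [-0.004, 1.0, -0.027, 0.005]
contact_force: [-2.1, -0.5, -0.3]
gripper_width: -0.0
```

Call:
{"op": "jog_arm", "data": {"plan": [{"x": 0.004, "y": 0, "z": 0, "wx": 0, "wy": 0, "wz": 0}, {"x": 0.008, "y": 0, "z": 0, "wx": 0, "wy": 0, "wz": 0}, {"x": 0.01, "y": 0, "z": 0, "wx": 0, "wy": 0, "wz": 0}]}}

```text
t: 11.42
eef_pos: [0.4794, 0.0842, 0.0752]
tool_rot: [-0.003, 1.0, -0.027, 0.004]
contact_force: [-5.0, 0.6, 3.3]
gripper_width: 0.003
```

Call:
{"op": "jog_arm", "data": {"plan": [{"x": 0.004, "y": 0, "z": 0, "wx": 0, "wy": 0, "wz": 0}, {"x": 0.008, "y": 0, "z": 0, "wx": 0, "wy": 0, "wz": 0}, {"x": 0.01, "y": 0, "z": 0, "wx": 0, "wy": 0, "wz": 0}]}}

```text
t: 11.67
eef_pos: [0.4793, 0.0841, 0.0748]
tool_rot: [-0.003, 1.0, -0.026, 0.002]
contact_force: [-9.5, 1.8, 4.2]
gripper_width: -0.001
```

Motion stopped at x = 0.479 and the force climbed from 2 to about 10 N, so the glass is against the wall. I'll back off and rise.

Call:
{"op": "jog_arm", "data": {"plan": [{"x": -0.03, "y": 0, "z": 0, "wx": 0, "wy": 0, "wz": 0}, {"x": -0.1, "y": 0, "z": 0, "wx": 0, "wy": 0, "wz": 0}, {"x": -0.2, "y": 0, "z": 0, "wx": 0, "wy": 0, "wz": 0}, {"x": -0.2, "y": 0, "z": 0, "wx": 0, "wy": 0, "wz": 0}, {"x": -0.2, "y": 0, "z": -0.3, "wx": 0, "wy": 0, "wz": 0}, {"x": -0.2, "y": 0, "z": -1, "wx": 0, "wy": 0, "wz": 0}, {"x": -0.2, "y": 0, "z": -1, "wx": 0, "wy": 0, "wz": 0}, {"x": -0.2, "y": 0, "z": -1, "wx": 0, "wy": 0, "wz": 0}, {"x": -0.2, "y": 0, "z": -1, "wx": 0, "wy": 0, "wz": -0.1}, {"x": -0.2, "y": 0, "z": -1, "wx": 0, "wy": 0, "wz": -0.2}, {"x": -0.2, "y": 0, "z": -1, "wx": 0, "wy": 0, "wz": -0.2}]}}

```text
t: 12.58
eef_pos: [0.4411, 0.0854, 0.2779]
tool_rot: [-0.002, 0.987, 0.163, 0.007]
contact_force: [-0.2, -0.2, -0.5]
gripper_width: 0.002
```

Run:
```python
from h import *
go((.55,.08,.29,117),(.627,.075,.25,117))
im=shot("side")
for t in("glass_front","glass_rear","throat","cap_grip"):
  print(t,[(np.round(r["location"],1),round(r["confidence"],2)) for r in finder.place_of("side",t)[:2]])
save(im,"home_side.png",(212,195,100,80),6)
```

```text
t 12.58 p [0.4411 0.0854 0.2779] R [ 0.947  0.322  0.012  0.322 -0.947  0.007  0.014 -0.003 -1.   ] F [-0.2 -0.2 -0.5] T [0.   0.01 0.02] g 0.0019515003285137927 q [ 0.076  0.035 -0.41   1.943  0.013  1.153 -1.581]
[ 0.507  0.201 -0.054  0.003 -0.004 -0.546] mm 110
[ 0.861  0.349  0.151  0.003 -0.004 -0.546] mm 188
glass_front [(array([285.5, 233.6]), 0.9)]
glass_rear [(array([233. , 232.1]), 0.66)]
throat [(array([236.7, 228.1]), 0.75)]
cap_grip [(array([244.3, 209.7]), 0.56)]
```

Call:
{"op": "jog_arm", "data": {"plan": [{"x": 0.2, "y": 0.08, "z": 0, "wx": 0.003, "wy": -0.004, "wz": -0.04}, {"x": 0.4, "y": 0.16, "z": 0, "wx": 0.003, "wy": -0.004, "wz": -0.08}, {"x": 0.6, "y": 0.24, "z": 0, "wx": 0.003, "wy": -0.004, "wz": -0.12}, {"x": 0.8, "y": 0.32, "z": 0, "wx": 0.003, "wy": -0.004, "wz": -0.16}, {"x": 0.86, "y": 0.35, "z": 0, "wx": 0.003, "wy": -0.004, "wz": -0.2}, {"x": 0.86, "y": 0.35, "z": 0, "wx": 0.003, "wy": -0.004, "wz": -0.24}, {"x": 0.86, "y": 0.35, "z": 0, "wx": 0.003, "wy": -0.004, "wz": -0.28}, {"x": 0.86, "y": 0.35, "z": 0, "wx": 0.003, "wy": -0.004, "wz": -0.32}, {"x": 0.86, "y": 0.35, "z": 0, "wx": 0.003, "wy": -0.004, "wz": -0.36}, {"x": 0.86, "y": 0.35, "z": 0, "wx": 0.003, "wy": -0.004, "wz": -0.4}, {"x": 0.86, "y": 0.35, "z": 0, "wx": 0.003, "wy": -0.004, "wz": -0.44}], "hand": 0.4}}

```text
t: 13.75
eef_pos: [0.6239, 0.0722, 0.2743]
tool_rot: [-0.004, 0.661, 0.75, -0.003]
contact_force: [-0.8, -0.1, 0.1]
gripper_width: 0.698
```

Call:
{"op": "jog_arm", "data": {"plan": [{"x": 0, "y": 0, "z": 0, "wx": 0, "wy": 0, "wz": -0.45}, {"x": 0, "y": 0, "z": 0, "wx": 0, "wy": 0, "wz": -0.45}, {"x": 0, "y": 0, "z": 0, "wx": 0, "wy": 0, "wz": -0.45}, {"x": 0, "y": 0, "z": 0, "wx": 0, "wy": 0, "wz": -0.45}, {"x": 0, "y": 0, "z": 0, "wx": 0, "wy": 0, "wz": -0.45}, {"x": 0, "y": 0, "z": 0, "wx": 0, "wy": 0, "wz": -0.45}, {"x": 0, "y": 0, "z": 0, "wx": 0, "wy": 0, "wz": -0.45}, {"x": 0, "y": 0, "z": 0, "wx": 0, "wy": 0, "wz": -0.45}, {"x": 0, "y": 0, "z": 0, "wx": 0, "wy": 0, "wz": -0.45}, {"x": 0, "y": 0, "z": 0, "wx": 0, "wy": 0, "wz": -0.45}, {"x": 0, "y": 0, "z": 0, "wx": 0, "wy": 0, "wz": -0.45}, {"x": 0, "y": 0, "z": 0, "wx": 0, "wy": 0, "wz": -0.45}]}}

```text
t: 14.75
eef_pos: [0.6239, 0.072, 0.2734]
tool_rot: [-0.006, 0.014, 1.0, 0.0]
contact_force: [0.3, -0.4, -0.2]
gripper_width: 0.697
```

Run:
```python
from h import *
state()
for c in("side","top"):
  im=shot(c)
  for t in("cap_grip",):
    print(c,t,[(np.round(r["location"],1),round(r["confidence"],2),np.round(at_z(c,r["location"],.2),4)) for r in finder.place_of(c,t)[:2]])
```

```text
t 14.75 p [0.6239 0.072  0.2734] R [-1.     0.027 -0.011  0.027  1.     0.001  0.011  0.001 -1.   ] F [ 0.3 -0.4 -0.2] T [ 0.03 -0.02 -0.07] g 0.6970001982560754 q [ 0.381  0.468 -0.841  1.524  0.349  1.319  1.047]
side cap_grip [(array([240.7, 208.5]), 0.78, array([0.6266, 0.0776, 0.2   ])), (array([259.1, 237.1]), 0.22, array([0.5518, 0.1864, 0.2   ]))]
top cap_grip [(array([236.6, 163.1]), 0.75, array([0.6285, 0.0761, 0.2   ])), (array([419.4, 194.9]), 0.16, array([ 0.5148, -0.3687,  0.2   ]))]
```

Run:
```python
from h import *
go((.6275,.0756,.235,178.5),(.6275,.0756,.235,258))
```

```text
t 14.95 p [0.6239 0.0721 0.2737] R [-0.999  0.034 -0.011  0.034  0.999  0.001  0.011  0.    -1.   ] F [-0.3 -0.7  0.3] T [ 0.01 -0.01 -0.01] g 0.6994340120310399 q [ 0.38   0.467 -0.839  1.524  0.348  1.318  1.041]
[-0.02   0.018  0.194  0.    -0.004 -0.002] mm 39
[-0.02   0.018  0.194  0.003 -0.003 -0.444] mm 39
```

Call:
{"op": "jog_arm", "data": {"plan": [{"x": -0.02, "y": 0.018, "z": 0.05, "wx": 0.003, "wy": -0.003, "wz": -0.44}, {"x": -0.02, "y": 0.018, "z": 0.1, "wx": 0.003, "wy": -0.003, "wz": -0.44}, {"x": -0.02, "y": 0.018, "z": 0.15, "wx": 0.003, "wy": -0.003, "wz": -0.44}, {"x": -0.02, "y": 0.018, "z": 0.19, "wx": 0.003, "wy": -0.003, "wz": -0.44}, {"x": -0.02, "y": 0.018, "z": 0.19, "wx": 0.003, "wy": -0.003, "wz": -0.44}, {"x": -0.02, "y": 0.018, "z": 0.19, "wx": 0.003, "wy": -0.003, "wz": -0.44}, {"x": -0.02, "y": 0.018, "z": 0.19, "wx": 0.003, "wy": -0.003, "wz": -0.44}, {"x": -0.02, "y": 0.018, "z": 0.19, "wx": 0.003, "wy": -0.003, "wz": -0.44}, {"x": -0.02, "y": 0.018, "z": 0.19, "wx": 0.003, "wy": -0.003, "wz": -0.44}, {"x": -0.02, "y": 0.018, "z": 0.19, "wx": 0.003, "wy": -0.003, "wz": -0.44}, {"x": -0.02, "y": 0.018, "z": 0.19, "wx": 0.003, "wy": -0.003, "wz": -0.44}, {"x": -0.02, "y": 0.018, "z": 0.19, "wx": 0.003, "wy": -0.003, "wz": -0.44}]}}

```text
t: 15.95
eef_pos: [0.6276, 0.0754, 0.2352]
tool_rot: [0.0, -0.625, 0.781, -0.0]
contact_force: [0.6, -0.2, 0.3]
gripper_width: 0.7
```

Run:
```python
from h import *
go((.6275,.0756,.20,258))
c=[shot(n) for n in("side","top")]
p=monitor.get_obs()["eef_pos"];print([proj(n,p) for n in("side","top")])
save(np.hstack([c[0][165:265,210:310],c[1][110:210,190:290]]),"j.png",None,4)
```

```text
t 15.95 p [0.6276 0.0754 0.2352] R [-0.219 -0.976  0.001 -0.976  0.219 -0.     0.    -0.001 -1.   ] F [ 0.6 -0.2  0.3] T [0.03 0.01 0.  ] g 0.6997859742097167 q [ 0.53   0.613 -1.127  1.564  0.566  1.326  2.255]
[-0.001  0.001  0.176 -0.    -0.    -0.004] mm 35
[array([239.65627361, 199.43402473]), array([235.71785469, 159.18623691])]
```

View pics/j.png

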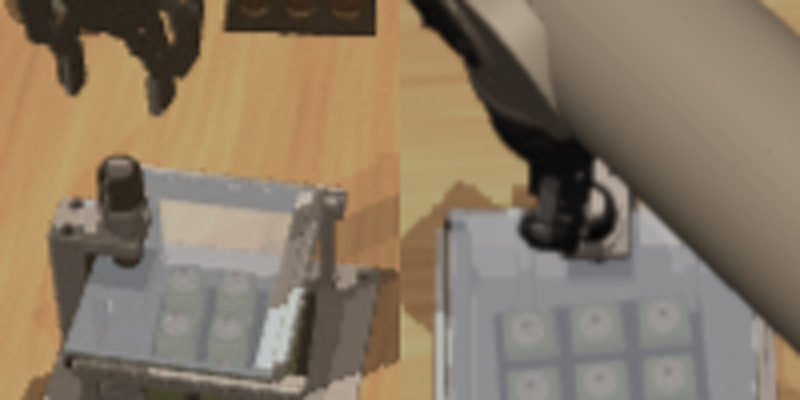

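The side view shows open finger tips at about px (228,188) and (250,192), above and to either side of the cap. The top view shows the lower-x finger near px (229,171). I'll triangulate.

Run:
```python
from h import *
print(tri((228.75,171),(250,192.5)))
p=np.array([.6276,.0754,.2352]);yd=np.array([-.976,.219,0])
for n,o in(("none",[0,0,0]),("z+37",[0,0,.037]),("y-38",[0,-.038,0])):
  for s in(-1,1):
    t=p+o+s*.036*yd;print(n,s,"side",np.round(proj("side",t),1),"top",np.round(proj("top",t),1))
im=cams.read_camera("side")
im2=cams.read_camera("top");save(im2,"k.png",(200,120,60,70),8)
```

```text
(array([0.58874059, 0.09036839, 0.27975416]), np.float64(0.004639627533095454))
none -1 side [228.7 196.7] top [238.2 145.2]
none 1 side [250.8 202.2] top [233.3 173.4]
z+37 -1 side [227.6 187.5] top [237.1 140. ]
z+37 1 side [250.1 192.9] top [232.  169.1]
y-38 -1 side [231.3 188.4] top [253.8 144.1]
y-38 1 side [253.1 193.7] top [249.1 172.3]
```

View pics/k.png

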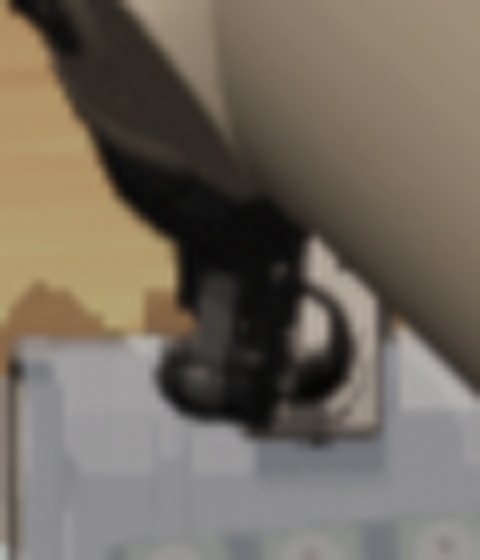

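The top view puts the lower finger end at px (232.7, 171). That matches the tip being about 37 mm above the stated TCP when open (about 28 mm shut), with no x/y error. I'll descend to eef z ≈ 0.151.

Call:
{"op": "jog_arm", "data": {"plan": [{"x": 0, "y": 0, "z": 0.1, "wx": 0, "wy": 0, "wz": 0}, {"x": 0, "y": 0, "z": 0.2, "wx": 0, "wy": 0, "wz": 0}, {"x": 0, "y": 0, "z": 0.25, "wx": 0, "wy": 0, "wz": 0}, {"x": 0, "y": 0, "z": 0.3, "wx": 0, "wy": 0, "wz": 0}, {"x": 0, "y": 0, "z": 0.3, "wx": 0, "wy": 0, "wz": 0}]}}

```text
t: 16.57
eef_pos: [0.6268, 0.0751, 0.1738]
tool_rot: [-0.001, -0.622, 0.783, -0.0]
contact_force: [-0.1, -1.3, -0.2]
gripper_width: 0.697
```

Call:
{"op": "jog_arm", "data": {"plan": [{"x": 0, "y": 0, "z": 0.04, "wx": 0, "wy": 0, "wz": 0}, {"x": 0, "y": 0, "z": 0.08, "wx": 0, "wy": 0, "wz": 0}, {"x": 0, "y": 0, "z": 0.12, "wx": 0, "wy": 0, "wz": 0}, {"x": 0, "y": 0, "z": 0.12, "wx": 0, "wy": 0, "wz": 0}, {"x": 0, "y": 0, "z": 0.12, "wx": 0, "wy": 0, "wz": 0}]}}

```text
t: 16.98
eef_pos: [0.6265, 0.0749, 0.1494]
tool_rot: [-0.001, -0.622, 0.783, 0.0]
contact_force: [-0.1, -0.2, 1.3]
gripper_width: 0.702
```

Run:
```python
from h import *
go((.6275,.0756,.151,258))
im=shot("side");save(im,"l.png",(215,170,50,60),8)
print([(np.round(r["location"],1),round(r["confidence"],2)) for r in finder.place_of("side","cap_grip")[:2]])
```

```text
t 16.98 p [0.6265 0.0749 0.1494] R [-0.225 -0.974 -0.002 -0.974  0.225 -0.002  0.002  0.002 -1.   ] F [-0.1 -0.2  1.3] T [-0.02 -0.04  0.04] g 0.7018638323237822 q [ 0.501  0.687 -1.07   1.657  0.642  1.195  2.19 ]
[-0.005 -0.004 -0.008  0.001 -0.001 -0.006] mm 2
[(array([240.3, 206.7]), 0.97)]
```

View pics/l.png

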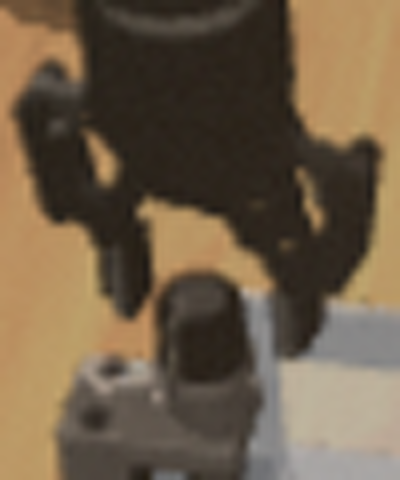

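The fingers straddle the cap at zoom (125,312) and (290,350), with the cap axis at u 203. Tip height is about 0.185, above the collar. I'll close.

Call:
{"op": "jog_arm", "data": {"plan": [{"x": 0, "y": 0, "z": 0, "wx": 0, "wy": 0, "wz": 0}, {"x": 0, "y": 0, "z": 0, "wx": 0, "wy": 0, "wz": 0}, {"x": 0, "y": 0, "z": 0, "wx": 0, "wy": 0, "wz": 0}, {"x": 0, "y": 0, "z": 0, "wx": 0, "wy": 0, "wz": 0}, {"x": 0, "y": 0, "z": 0, "wx": 0, "wy": 0, "wz": 0}, {"x": 0, "y": 0, "z": 0, "wx": 0, "wy": 0, "wz": 0}, {"x": 0, "y": 0, "z": 0, "wx": 0, "wy": 0, "wz": 0}], "hand": -1, "grip_force": 45}}

```text
t: 17.67
eef_pos: [0.6309, 0.0746, 0.1521]
tool_rot: [0.002, -0.622, 0.783, -0.002]
contact_force: [8.1, -1.9, 1.5]
gripper_width: 0.371
```

Run:
```python
from h import *
s=state();print(s["gripper_width"]*85)
```

```text
t 17.67 p [0.6309 0.0746 0.1521] R [-0.227 -0.974  0.007 -0.974  0.227 -0.001 -0.001 -0.007 -1.   ] F [ 8.1 -1.9  1.5] T [-0.18 -1.62  0.03] g 0.3706312433821354 q [ 0.501  0.685 -1.071  1.652  0.645  1.192  2.19 ]
31.50365568748151
```

Call:
{"op": "jog_arm", "data": {"plan": [{"x": 0, "y": -0.005, "z": 0, "wx": 0, "wy": 0, "wz": 0}, {"x": 0, "y": -0.005, "z": 0, "wx": 0, "wy": 0, "wz": 0.02}, {"x": 0, "y": -0.005, "z": 0, "wx": 0, "wy": 0, "wz": 0.04}, {"x": 0, "y": -0.005, "z": 0, "wx": 0, "wy": 0, "wz": 0.06}, {"x": 0, "y": -0.005, "z": 0, "wx": 0, "wy": 0, "wz": 0.08}, {"x": 0, "y": -0.005, "z": 0, "wx": 0, "wy": 0, "wz": 0.1}]}}

```text
t: 18.17
eef_pos: [0.6307, 0.075, 0.1521]
tool_rot: [0.002, -0.49, 0.872, -0.001]
contact_force: [-2.7, 0.9, 1.6]
gripper_width: 0.366
```

Run:
```python
from h import *
s=state();r=R.from_quat(np.roll(s["tool_rot"],-1)).as_matrix();print("yaw",np.degrees(np.arctan2(r[1,0],r[0,0])))
```

```text
t 18.17 p [0.6307 0.075  0.1521] R [-0.519 -0.855  0.005 -0.855  0.519 -0.    -0.002 -0.004 -1.   ] F [-2.7  0.9  1.6] T [0.24 0.85 0.09] g 0.36575166036695317 q [ 0.466  0.654 -1.003  1.652  0.594  1.166  1.91 ]
yaw -121.27767610232759
```

Call:
{"op": "jog_arm", "data": {"plan": [{"x": 0, "y": 0, "z": 0, "wx": 0, "wy": 0, "wz": 0.025}, {"x": 0, "y": 0, "z": 0, "wx": 0, "wy": 0, "wz": 0.05}, {"x": 0, "y": 0, "z": 0, "wx": 0, "wy": 0, "wz": 0.075}, {"x": 0, "y": 0, "z": 0, "wx": 0, "wy": 0, "wz": 0.1}, {"x": 0, "y": 0, "z": 0, "wx": 0, "wy": 0, "wz": 0.125}, {"x": 0, "y": 0, "z": 0, "wx": 0, "wy": 0, "wz": 0.15}, {"x": 0, "y": 0, "z": 0, "wx": 0, "wy": 0, "wz": 0.175}, {"x": 0, "y": 0, "z": 0, "wx": 0, "wy": 0, "wz": 0.2}, {"x": 0, "y": 0, "z": 0, "wx": 0, "wy": 0, "wz": 0.225}, {"x": 0, "y": 0, "z": 0, "wx": 0, "wy": 0, "wz": 0.25}, {"x": 0, "y": 0, "z": 0, "wx": 0, "wy": 0, "wz": 0.275}, {"x": 0, "y": 0, "z": 0, "wx": 0, "wy": 0, "wz": 0.29}]}}

```text
t: 19.17
eef_pos: [0.63, 0.0765, 0.1522]
tool_rot: [0.002, -0.056, 0.998, 0.001]
contact_force: [-0.0, 2.1, -1.4]
gripper_width: 0.372
```

```bash
cat >> h.py <<'E'
def turn():
    s=state();r=R.from_quat(np.roll(s["tool_rot"],-1)).as_matrix();y=np.degrees(np.arctan2(r[1,0],r[0,0]))
    print("turned",round((-103.1-y)%360,1),"Tz",round(s["torque"][2],3))
E
python3 -c "
from h import *
turn()"
```

```text
t 19.17 p [0.63   0.0765 0.1522] R [-0.994 -0.111  0.004 -0.111  0.994  0.001 -0.004  0.001 -1.   ] F [-0.   2.1 -1.4] T [0.78 0.26 0.04] g 0.37213875632671356 q [ 0.349  0.575 -0.805  1.661  0.455  1.1    1.097]
turned 70.5 Tz 0.043
```

Call:
{"op": "jog_arm", "data": {"plan": [{"x": 0, "y": 0, "z": 0, "wx": 0, "wy": 0, "wz": 0.02}, {"x": 0, "y": 0, "z": 0, "wx": 0, "wy": 0, "wz": 0.04}, {"x": 0, "y": 0, "z": 0, "wx": 0, "wy": 0, "wz": 0.05}]}}

```text
t: 19.42
eef_pos: [0.6299, 0.077, 0.1522]
tool_rot: [0.002, 0.024, 1.0, 0.001]
contact_force: [1.7, 0.9, -1.0]
gripper_width: 0.369
```

```bash
python3 -c "
from h import *
turn()"
```

```text
t 19.42 p [0.6299 0.077  0.1522] R [-0.999  0.048  0.004  0.048  0.999  0.002 -0.004  0.002 -1.   ] F [ 1.7  0.9 -1. ] T [ 0.32 -0.14  0.09] g 0.36872431678887063 q [ 0.327  0.563 -0.77   1.662  0.432  1.09   0.954]
turned 79.7 Tz 0.088
```

Call:
{"op": "jog_arm", "data": {"plan": [{"x": 0, "y": 0, "z": 0, "wx": 0, "wy": 0, "wz": 0.02}, {"x": 0, "y": 0, "z": 0, "wx": 0, "wy": 0, "wz": 0.04}, {"x": 0, "y": 0, "z": 0, "wx": 0, "wy": 0, "wz": 0.05}]}}

```text
t: 19.67
eef_pos: [0.63, 0.0772, 0.1522]
tool_rot: [0.002, 0.104, 0.995, 0.001]
contact_force: [0.6, 0.6, -0.6]
gripper_width: 0.365
```

```bash
python3 -c "
from h import *
turn()"
```

```text
t 19.67 p [0.63   0.0772 0.1522] R [-0.978  0.207  0.004  0.207  0.978  0.002 -0.004  0.003 -1.   ] F [ 0.6  0.6 -0.6] T [ 0.16 -0.29  0.08] g 0.3646501036601865 q [ 0.304  0.552 -0.735  1.664  0.41   1.08   0.811]
turned 88.8 Tz 0.076
```

Call:
{"op": "jog_arm", "data": {"plan": [{"x": 0, "y": 0, "z": 0, "wx": 0, "wy": 0, "wz": 0.02}, {"x": 0, "y": 0, "z": 0, "wx": 0, "wy": 0, "wz": 0.04}, {"x": 0, "y": 0, "z": 0, "wx": 0, "wy": 0, "wz": 0.05}]}}

```text
t: 19.92
eef_pos: [0.6302, 0.0775, 0.1522]
tool_rot: [0.002, 0.183, 0.983, 0.002]
contact_force: [1.5, 1.3, -1.7]
gripper_width: 0.366
```

```bash
python3 -c "
from h import *
turn()"
```

```text
t 19.92 p [0.6302 0.0775 0.1522] R [-0.933  0.36   0.005  0.36   0.933  0.002 -0.004  0.004 -1.   ] F [ 1.5  1.3 -1.7] T [ 0.19 -0.32  0.23] g 0.3655737364843184 q [ 0.281  0.542 -0.699  1.666  0.388  1.071  0.669]
turned 98.0 Tz 0.229
```

Call:
{"op": "jog_arm", "data": {"plan": [{"x": 0, "y": 0, "z": 0, "wx": 0, "wy": 0, "wz": 0.02}, {"x": 0, "y": 0, "z": 0, "wx": 0, "wy": 0, "wz": 0.04}, {"x": 0, "y": 0, "z": 0, "wx": 0, "wy": 0, "wz": 0.05}]}}

```text
t: 20.17
eef_pos: [0.6304, 0.0777, 0.1522]
tool_rot: [0.002, 0.261, 0.965, 0.002]
contact_force: [1.9, -0.2, -1.8]
gripper_width: 0.365
```

```bash
python3 -c "
from h import *
turn()"
```

```text
t 20.17 p [0.6304 0.0777 0.1522] R [-0.864  0.503  0.005  0.503  0.864  0.003 -0.003  0.005 -1.   ] F [ 1.9 -0.2 -1.8] T [ 0.19 -0.36  0.18] g 0.36513484553111714 q [ 0.258  0.533 -0.664  1.667  0.366  1.063  0.526]
turned 107.1 Tz 0.182
```

Torque has risen to about 0.2, so the foot bears from roughly 95°. I'll take fine steps from here.

Call:
{"op": "jog_arm", "data": {"plan": [{"x": 0, "y": 0, "z": 0, "wx": 0, "wy": 0, "wz": 0.01}, {"x": 0, "y": 0, "z": 0, "wx": 0, "wy": 0, "wz": 0.015}]}}

```text
t: 20.33
eef_pos: [0.6304, 0.0778, 0.1522]
tool_rot: [0.002, 0.284, 0.959, 0.002]
contact_force: [1.5, 0.0, -1.8]
gripper_width: 0.364
```

```bash
python3 -c "
from h import *
turn();cams.read_camera('side');turn()"|grep turned
```

```text
turned 109.9 Tz 0.186
turned 109.9 Tz 0.21
```

Call:
{"op": "jog_arm", "data": {"plan": [{"x": 0, "y": 0, "z": 0, "wx": 0, "wy": 0, "wz": 0.01}, {"x": 0, "y": 0, "z": 0, "wx": 0, "wy": 0, "wz": 0.015}]}}

```text
t: 20.55
eef_pos: [0.6305, 0.0779, 0.1522]
tool_rot: [0.002, 0.306, 0.952, 0.002]
contact_force: [-0.1, 0.2, -1.7]
gripper_width: 0.367
```

```bash
python3 -c "
from h import *
turn();cams.read_camera('side');turn()"|grep turned
```

```text
turned 112.6 Tz 0.207
turned 112.6 Tz 0.215
```

Call:
{"op": "jog_arm", "data": {"plan": [{"x": 0, "y": 0, "z": 0, "wx": 0, "wy": 0, "wz": 0.01}, {"x": 0, "y": 0, "z": 0, "wx": 0, "wy": 0, "wz": 0.015}]}}

```text
t: 20.77
eef_pos: [0.6305, 0.078, 0.1522]
tool_rot: [0.002, 0.329, 0.944, 0.002]
contact_force: [0.7, -1.1, -1.8]
gripper_width: 0.37
```

```bash
python3 -c "
from h import *
turn();cams.read_camera('side');turn()"|grep turned
```

```text
turned 115.3 Tz 0.277
turned 115.4 Tz 0.113
```

Call:
{"op": "jog_arm", "data": {"plan": [{"x": 0, "y": 0, "z": 0, "wx": 0, "wy": 0, "wz": 0.01}, {"x": 0, "y": 0, "z": 0, "wx": 0, "wy": 0, "wz": 0.015}]}}

```text
t: 20.98
eef_pos: [0.6306, 0.0781, 0.1522]
tool_rot: [0.002, 0.352, 0.936, 0.002]
contact_force: [1.4, -0.6, -1.9]
gripper_width: 0.364
```

```bash
python3 -c "
from h import *
turn();cams.read_camera('side');turn()"|grep turned
```

```text
turned 118.1 Tz 0.294
turned 118.1 Tz 0.163
```

```bash
cat >> h.py <<'E'
def avg(n=6):
    T=[]
    for _ in range(n): cams.read_camera("side");T.append(monitor.get_obs()["torque"][2])
    s=monitor.get_obs();r=R.from_quat(np.roll(s["tool_rot"],-1)).as_matrix();y=np.degrees(np.arctan2(r[1,0],r[0,0]))
    print("turned",round((-103.1-y)%360,1),"Tz",round(np.mean(T),3),"sd",round(np.std(T),3),"t",s["t"])
E
python3 -c "
from h import *
avg()"
```

```text
turned 118.0 Tz 0.225 sd 0.02 t 21.3333
```

Call:
{"op": "jog_arm", "data": {"plan": [{"x": 0, "y": 0, "z": 0, "wx": 0, "wy": 0, "wz": 0.01}, {"x": 0, "y": 0, "z": 0, "wx": 0, "wy": 0, "wz": 0.02}]}}

```text
t: 21.5
eef_pos: [0.6307, 0.0781, 0.1522]
tool_rot: [0.002, 0.381, 0.925, 0.003]
contact_force: [1.6, -0.4, -2.1]
gripper_width: 0.368
```

```bash
python3 -c "
from h import *
avg()"
```

```text
turned 121.6 Tz 0.136 sd 0.025 t 21.8
```

A click (drop to 0.136) came between 118° and 121.6°. A single earlier click near 104° is possible, so the count is 1 or 2. One more click gives 2 or 3, acceptable either way. I'll advance to it.

Call:
{"op": "jog_arm", "data": {"plan": [{"x": 0, "y": 0, "z": 0, "wx": 0, "wy": 0, "wz": 0.012}, {"x": 0, "y": 0, "z": 0, "wx": 0, "wy": 0, "wz": 0.025}]}}

```text
t: 21.97
eef_pos: [0.6308, 0.0782, 0.1522]
tool_rot: [0.002, 0.417, 0.909, 0.003]
contact_force: [2.5, 0.1, -2.8]
gripper_width: 0.363
```

```bash
python3 -c "
from h import *
avg()"
```

```text
turned 126.0 Tz 0.114 sd 0.019 t 22.2667
```

Call:
{"op": "jog_arm", "data": {"plan": [{"x": 0, "y": 0, "z": 0, "wx": 0, "wy": 0, "wz": 0.012}, {"x": 0, "y": 0, "z": 0, "wx": 0, "wy": 0, "wz": 0.025}]}}

```text
t: 22.43
eef_pos: [0.6309, 0.0783, 0.1522]
tool_rot: [0.002, 0.451, 0.892, 0.003]
contact_force: [2.0, 0.1, -3.1]
gripper_width: 0.367
```

```bash
python3 -c "
from h import *
avg()"
```

```text
turned 130.4 Tz 0.186 sd 0.036 t 22.7333
```

Call:
{"op": "jog_arm", "data": {"plan": [{"x": 0, "y": 0, "z": 0, "wx": 0, "wy": 0, "wz": 0.01}, {"x": 0, "y": 0, "z": 0, "wx": 0, "wy": 0, "wz": 0.018}]}}

```text
t: 22.9
eef_pos: [0.631, 0.0783, 0.1522]
tool_rot: [0.002, 0.476, 0.88, 0.003]
contact_force: [2.0, 0.7, -3.7]
gripper_width: 0.366
```

```bash
python3 -c "
from h import *
avg()"
```

```text
turned 133.7 Tz 0.234 sd 0.032 t 23.2
```

Call:
{"op": "jog_arm", "data": {"plan": [{"x": 0, "y": 0, "z": 0, "wx": 0, "wy": 0, "wz": 0.01}, {"x": 0, "y": 0, "z": 0, "wx": 0, "wy": 0, "wz": 0.018}]}}

```text
t: 23.37
eef_pos: [0.6311, 0.0784, 0.1522]
tool_rot: [0.002, 0.5, 0.866, 0.003]
contact_force: [3.4, 0.8, -3.8]
gripper_width: 0.366
```

```bash
python3 -c "
from h import *
avg()"
```

```text
turned 136.9 Tz 0.145 sd 0.038 t 23.6667
```

The second certain click came at about 135° (0.234 → 0.145). I'll release, rise and check the marks.

Call:
{"op": "jog_arm", "data": {"plan": [{"x": 0, "y": 0, "z": 0, "wx": 0, "wy": 0, "wz": 0}, {"x": 0, "y": 0, "z": 0, "wx": 0, "wy": 0, "wz": 0}, {"x": 0, "y": 0, "z": 0, "wx": 0, "wy": 0, "wz": 0}, {"x": 0, "y": 0, "z": 0, "wx": 0, "wy": 0, "wz": 0}, {"x": 0, "y": 0, "z": 0, "wx": 0, "wy": 0, "wz": 0}, {"x": 0, "y": 0, "z": -0.1, "wx": 0, "wy": 0, "wz": 0}, {"x": 0, "y": 0, "z": -0.25, "wx": 0, "wy": 0, "wz": 0}, {"x": 0, "y": 0, "z": -0.4, "wx": 0, "wy": 0, "wz": 0}, {"x": 0, "y": 0, "z": -0.6, "wx": 0, "wy": 0, "wz": 0}, {"x": 0, "y": 0, "z": -0.8, "wx": 0, "wy": 0, "wz": 0}, {"x": 0, "y": 0, "z": -0.8, "wx": 0, "wy": 0, "wz": 0}], "hand": 0.4}}

```text
t: 24.58
eef_pos: [0.6334, 0.0794, 0.3216]
tool_rot: [0.007, 0.5, 0.866, 0.008]
contact_force: [0.5, 2.1, 0.8]
gripper_width: 0.7
```

Call:
{"op": "jog_arm", "data": {"plan": [{"x": 0.2, "y": 0, "z": 0, "wx": 0, "wy": 0, "wz": 0}, {"x": 0.4, "y": 0, "z": 0, "wx": 0, "wy": 0, "wz": 0}, {"x": 0.6, "y": 0, "z": 0, "wx": 0, "wy": 0, "wz": 0}, {"x": 0.8, "y": 0, "z": 0, "wx": 0, "wy": 0, "wz": 0}, {"x": 1, "y": 0, "z": 0, "wx": 0, "wy": 0, "wz": 0}, {"x": 1, "y": 0, "z": 0, "wx": 0, "wy": 0, "wz": 0}]}}

```text
t: 25.08
eef_pos: [0.5271, 0.262, 0.3215]
tool_rot: [0.006, 0.494, 0.869, 0.009]
contact_force: [-0.5, 1.7, -0.1]
gripper_width: 0.697
```

Run:
```python
from h import *
state()
for c in("side","top"):
  for k in range(2):
    im=shot(c,f"fin_{c}.png")
    for t,z in(("cap_mark",.1755),("collar_mark",.175),("cap_grip",.2),("glass_rear",.104),("glass_front",.109),("throat",.104)):
      print(c,t,[(np.round(r["location"],1).tolist(),round(r["confidence"],2),np.round(at_z(c,r["location"],z)[:2],4).tolist()) for r in finder.place_of(c,t)[:1]])
```

```text
t 25.08 p [0.5271 0.262  0.3215] R [-0.512  0.859  0.019  0.859  0.512  0.011 -0.001  0.022 -1.   ] F [-0.5  1.7 -0.1] T [ 0.02  0.1  -0.04] g 0.6972476847818814 q [-0.031  0.298 -0.68   1.583  0.197  1.307 -0.199]
side cap_mark [([235.4, 211.4], 0.64, [0.647, 0.0675])]
side collar_mark [([234.5, 214.2], 0.51, [0.6474, 0.0794])]
side cap_grip [([241.6, 207.3], 0.97, [0.6249, 0.0721])]
side glass_rear []
side glass_front [([283.9, 231.1], 0.73, [0.4965, 0.0697])]
side throat [([238.2, 230.6], 0.87, [0.641, 0.0806])]
side cap_mark [([237.5, 208.9], 0.63, [0.6428, 0.0558])]
side collar_mark [([236.7, 213.3], 0.49, [0.6415, 0.0747])]
side cap_grip [([241.3, 208.0], 0.8, [0.6252, 0.0752])]
side glass_rear [([234.0, 227.3], 0.76, [0.6572, 0.068])]
side glass_front [([283.7, 232.9], 0.71, [0.4962, 0.0774])]
side throat [([237.3, 229.6], 0.84, [0.6447, 0.0766])]
top cap_mark [([241.8, 159.4], 0.43, [0.6449, 0.0637])]
top collar_mark [([240.2, 156.4], 0.49, [0.6534, 0.0674])]
top cap_grip [([238.6, 160.5], 0.67, [0.6349, 0.0707])]
top glass_rear [([240.6, 161.4], 0.69, [0.662, 0.0707])]
top glass_front [([237.7, 227.2], 0.97, [0.4812, 0.0884])]
top throat [([238.6, 162.9], 0.58, [0.6582, 0.0764])]
top cap_mark [([240.5, 157.3], 0.5, [0.6508, 0.0667])]
top collar_mark [([241.2, 158.4], 0.6, [0.6479, 0.0651])]
top cap_grip [([238.5, 163.1], 0.56, [0.6281, 0.0714])]
top glass_rear [([239.9, 162.9], 0.92, [0.6579, 0.0729])]
top glass_front [([239.8, 223.2], 0.63, [0.4914, 0.0823])]
top throat [([240.0, 163.1], 0.6, [0.6573, 0.0726])]
```

Run:
```python
from h import *
ax=np.array([.6295,.0768])
for a in(53,-82,-67,-52,-37):
    r=np.radians(a);print(a,*[np.round(proj(c,[*(ax+.018*np.array([np.cos(r),np.sin(r)])),z]),1) for c in("top","side") for z in(.1765,.2)])
for f,(u,v,w,h) in(("top0",(229,153,20,17)),("fin_top",(229,153,20,17))):
    g=cv2.imread(f"pics/{f}.png",0);print(f);print("\n".join(" ".join(f"{x:3d}" for x in row) for row in g[v:v+h,u:u+w]))
```

```text
53 [231.1 161.7] [230.3 159. ] [235.9 216.8] [235.3 211.2]
-82 [243.9 164. ] [243.4 161.3] [240.7 209.7] [240.1 204.2]
-67 [243.3 162.3] [242.8 159.6] [239.2 209.8] [238.6 204.3]
-52 [242.3 160.9] [241.7 158.1] [237.7 210.3] [237.1 204.7]
-37 [240.9 159.7] [240.3 156.9] [236.5 210.9] [235.9 205.4]
top0
139 139  92  77  81 112 157 162 164 163 161 160 152  99  80  88 114 131  85 123
145 147 143 125 126 144 155 156 158 157 157 158 157 146 144 145 149 138  80 112
143 153 158 152 144 121 104 103 104 104 114 139 155 159 159 160 159 145  81 108
144 154 156 135 102  76  73  82  82  70  64  90 125 154 160 161 160 148  82 105
142 148 139  98  71 107 140 146 145 136  87  58  79 124 157 161 160 148  78  90
143 150 151 123 114 148 160 160 160 158 141  98  55  86 141 159 160 148  76  82
139 121 107 112 147 160 162 162 162 162 159 141  65  60 116 158 160 149  76  75
132  86  59  99 154 160 161 162 162 162 162 152  69  44  90 156 159 149  76  67
105  66  49  94 156 160 161 160 161 161 162 152  69  40  75 146 145 147  77  66
100  57  44  85 153 160 161 160 160 160 157 132  61  36  51 114 149 148  73 
[... 1231 characters left out ...]
 164 164 164 166 166 165 154  72  41  78 153 164 152  80  72
107  69  47  88 156 163 164 166 166 165 162 136  63  37  54 120 158 153  87  90
132  78  43  68 129 158 164 166 164 162 154 103  48  33  39  97 150 153  97 116
141  95  41  48  80 115 143 158 145 122 102  62  40  25  37  93 141 152 103 123
143 110  45  30  44  63  88 102  89  68  50  41  28  16  47 106 134 141 102 124
143 114  64  22  24  34  45  47  45  41  32  29  16  15  64 130 132 130 101 123
143 115  97  41  16  20  23  23  23  21  18  14  12  31  84 140 137 129 100 121
142 114 116  89  35  12   8  10   7   7   8  13  32  76 128 133 128 128 100 121
142 115 133 138  80  35  19  10   7  13  25  54  87 128 140 120 131 129 100 120
```

Run:
```python
from h import *
for c,(u,v,w,h) in(("top",(222,150,28,24)),("side",(230,198,24,26))):
    a=cv2.imread(f"pics/{c}0.png",0).astype(float);b=cv2.imread(f"pics/fin_{c}.png",0).astype(float)
    d=b-a
    print(c,"axis px top/foot",np.round(proj(c,[.6295,.0768,.2065]),1),np.round(proj(c,[.6295,.0768,.1765]),1))
    print("cols",u,"rows",v);print("\n".join(" ".join(f"{int(x):4d}" for x in row) for row in d[v:v+h,u:u+w]))
g=cv2.imread("pics/fin_side.png",0);print("\n".join(" ".join(f"{x:3d}" for x in row) for row in g[200:224,232:252]))
```

```text
top axis px top/foot [236.1 162. ] [237.  165.4]
cols 222 rows 150
   4    4    3    4    4    3    3    3    3    4    4    4    4    4    4    5    4    4    3    4    4    3    3    3    4    2    3    3
   4    4    4    4    3    4    4    3    3    4    2    2    3    4    3    4    3    3    4    4    3    2    3    3    4    3    4    4
   3    4    3    3    4    4    4    3    3    2    2    2    2    4    3    4    4    3    3    3    2    2    2    3    4    3    4    4
   3    3    3    3    3    3    2    4    3    3    1    3    3    3    4    4    3    4    4    4    3    2    3    3    4    3    4    4
   3    4    3    4    3    3    4    3    4    4    3    3    3    3    4    3    4    4    4    4    4    3    4    4    4    3    3    4
   3    3    3    3    5    4    4    3    3    3    3    4    3    3    2    3    3    4    4    6    4    4    3    4    3    3    4    4
   3    3    3    3    4    4    3    3    3    2   -8    1    2    1    2    2   -2   17   32   17    5    4    4    4    4    2    3    3
   3    4    3    4    4    4    4    4    2   -4  -1
[... 6734 characters left out ...]
  38  38  38  38  37  40  36  41  41  45  67  74  59 159 175
179 170 125  78  48  38  35  38  37  38  37  36  43  42  43  67  73  53 165 182
169 168 133 102  86  61  46  42  40  48  51  62  74  57  61  69  73  59 165 179
168 168 137 109  96  93  92  71  79  92  90 108  81  86  86  72  75  80 167 180
168 170 165 113  85  85  85  80  93 100  86  83  69  73  99  81 118 125 170 181
169 168 129  95  75  71  72  73  76  75  72  69  66  67  83  78 129 135 163 178
169 166 112  89  70  68  70  71  71  71  69  70  66  66  67 100 134 135 161 178
171 170 113  89  87  73  68  72  73  72  72  69  66  68  73 125 138 137 162 179
173 172 121  93  91  87  75  71  71  72  71  64  67  68  74 128 140 138 156 178
```

The top-image difference gives a usable cap angle: the white line went from px (231.3,158.3) to (239.9,156.8). That looks like only about 90° of cap rotation for 137° of gripper turn, so the pads may have slipped. I'll quantify it.

```bash
cat >> h.py <<'E'
from scipy.optimize import least_squares
def cap_angle(px,ax=(.6295,.0768),z=.2045):
    best=min(range(-180,180),key=lambda a:np.linalg.norm(proj("top",[ax[0]+.0165*np.cos(np.radians(a)),ax[1]+.0165*np.sin(np.radians(a)),z])-px))
    a=np.radians(best);return best,np.linalg.norm(proj("top",[ax[0]+.0165*np.cos(a),ax[1]+.0165*np.sin(a),z])-px)
E
python3 - <<'E'
from h import *
for ax in((.6295,.0768),(.631,.0768),(.6295,.0755)):
  for z in(.2055,.200): print(ax,z,cap_angle(np.array([231.3,158.3]),ax,z),cap_angle(np.array([239.9,156.8]),ax,z))
go((.6305,.0777,.32,200),(.6305,.0777,.32,165))
E
```

```text
(0.6295, 0.0768) 0.2055 (47, np.float64(0.3404650853640859)) (-38, np.float64(0.012905531411243322))
(0.6295, 0.0768) 0.2 (44, np.float64(0.2547165721290192)) (-34, np.float64(0.5025506495481727))
(0.631, 0.0768) 0.2055 (51, np.float64(0.7263897725455011)) (-41, np.float64(0.4470114382488659))
(0.631, 0.0768) 0.2 (47, np.float64(0.15873703309152226)) (-37, np.float64(0.055474243880313794))Traceback (most recent call last):
  File "<stdin>", line 3, in <module>
  File "h.py", line 48, in cap_angle
    best=min(range(-180,180),key=lambda a:np.linalg.norm(proj("top",[ax[0]+.0165*np.cos(np.radians(a)),ax[1]+.0165*np.sin(np.radians(a)),z])-px))
  File "h.py", line 48, in <lambda>
    best=min(range(-180,180),key=lambda a:np.linalg.norm(proj("top",[ax[0]+.0165*np.cos(np.radians(a)),ax[1]+.0165*np.sin(np.radians(a)),z])-px))
                                                         ~~~~^^^^^^^^^^^^^^^^^^^^^^^^^^^^^^^^^^^^^^^^^^^^^^^^^^^^^^^^^^^^^^^^^^^^^^^^^^^^^^^
  File "h.py", line 12, in proj
    c=cams.get_calibration(cam);E=np.array(c["extrinsics"])
ValueError: time passes only in moves, steps and waits
```

```bash
sed -i 's/^def ray/import functools\n_C=functools.lru_cache(None)(lambda n:cams.get_calibration(n))\ndef ray/; s/c=cams.get_calibration(cam)/c=_C(cam)/' h.py
python3 - <<'E'
from h import *
go((.6305,.077,.32,121),(.6305,.077,.15,121))
E
```

```text
t 26.48 p [0.5333 0.2526 0.3206] R [-0.5    0.866  0.02   0.866  0.5    0.006 -0.005  0.021 -1.   ] F [-0.2  0.   0.1] T [ 0.01  0.07 -0.03] g 0.7021574097676647 q [-0.024  0.3   -0.669  1.58   0.2    1.308 -0.196]
[-1.003 -0.019  0.008  0.007  0.002 -0.005] mm 201
[-0.999 -0.036  0.858  0.007  0.002 -0.005] mm 263
```

Call:
{"op": "jog_arm", "data": {"plan": [{"x": -0.2, "y": 0, "z": 0, "wx": 0.007, "wy": 0.002, "wz": -0.005}, {"x": -0.4, "y": 0, "z": 0, "wx": 0.007, "wy": 0.002, "wz": -0.005}, {"x": -0.6, "y": -0.01, "z": 0, "wx": 0.007, "wy": 0.002, "wz": -0.005}, {"x": -0.8, "y": -0.015, "z": 0, "wx": 0.007, "wy": 0.002, "wz": -0.005}, {"x": -1, "y": -0.019, "z": 0, "wx": 0.007, "wy": 0.002, "wz": -0.005}, {"x": -1, "y": -0.02, "z": 0.0, "wx": 0.007, "wy": 0.002, "wz": -0.005}, {"x": -1, "y": -0.02, "z": 0.1, "wx": 0.007, "wy": 0.002, "wz": -0.005}, {"x": -1, "y": -0.025, "z": 0.25, "wx": 0.007, "wy": 0.002, "wz": -0.005}, {"x": -1, "y": -0.028, "z": 0.4, "wx": 0.007, "wy": 0.002, "wz": -0.005}, {"x": -1, "y": -0.03, "z": 0.5, "wx": 0.007, "wy": 0.002, "wz": -0.005}, {"x": -1, "y": -0.03, "z": 0.5, "wx": 0.007, "wy": 0.002, "wz": -0.005}, {"x": -1, "y": -0.03, "z": 0.5, "wx": 0.007, "wy": 0.002, "wz": -0.005}]}}

```text
t: 27.48
eef_pos: [0.6297, 0.077, 0.221]
tool_rot: [-0.002, 0.493, 0.87, -0.001]
contact_force: [0.5, 0.4, 0.3]
gripper_width: 0.7
```

Run:
```python
from h import *
go((.6305,.077,.15,120))
```

```text
t 27.48 p [0.6297 0.077  0.221 ] R [-0.514  0.858 -0.004  0.858  0.514  0.     0.002 -0.003 -1.   ] F [0.5 0.4 0.3] T [ 0.05 -0.05 -0.03] g 0.7004238501013984 q [ 0.195  0.449 -0.571  1.594  0.255  1.178  0.11 ]
[-0.003  0.004  0.355 -0.001 -0.001  0.005] mm 71
```

Call:
{"op": "jog_arm", "data": {"plan": [{"x": -0.003, "y": 0.004, "z": 0.1, "wx": 0, "wy": 0, "wz": 0}, {"x": -0.003, "y": 0.004, "z": 0.2, "wx": 0, "wy": 0, "wz": 0}, {"x": -0.003, "y": 0.004, "z": 0.28, "wx": 0, "wy": 0, "wz": 0}, {"x": -0.003, "y": 0.004, "z": 0.33, "wx": 0, "wy": 0, "wz": 0}, {"x": -0.003, "y": 0.004, "z": 0.36, "wx": 0, "wy": 0, "wz": 0}, {"x": -0.003, "y": 0.004, "z": 0.36, "wx": 0, "wy": 0, "wz": 0}, {"x": -0.003, "y": 0.004, "z": 0.36, "wx": 0, "wy": 0, "wz": 0}]}}

```text
t: 28.07
eef_pos: [0.6312, 0.0773, 0.1502]
tool_rot: [-0.001, 0.493, 0.87, -0.0]
contact_force: [0.0, 0.2, 0.2]
gripper_width: 0.7
```

Call:
{"op": "jog_arm", "data": {"plan": [{"x": 0, "y": 0, "z": 0, "wx": 0, "wy": 0, "wz": 0}, {"x": 0, "y": 0, "z": 0, "wx": 0, "wy": 0, "wz": 0}, {"x": 0, "y": 0, "z": 0, "wx": 0, "wy": 0, "wz": 0}, {"x": 0, "y": 0, "z": 0, "wx": 0, "wy": 0, "wz": 0}, {"x": 0, "y": 0, "z": 0, "wx": 0, "wy": 0, "wz": 0}, {"x": 0, "y": 0, "z": 0, "wx": 0, "wy": 0, "wz": 0}, {"x": 0, "y": 0, "z": 0, "wx": 0, "wy": 0, "wz": 0}], "hand": -1, "grip_force": 90}}

```text
t: 28.65
eef_pos: [0.6317, 0.0772, 0.1521]
tool_rot: [-0.0, 0.493, 0.87, -0.0]
contact_force: [-4.5, -1.0, 7.9]
gripper_width: 0.349
```

Run:
```python
from h import *
state();avg(5)
```

```text
t 28.65 p [0.6317 0.0772 0.1521] R [-0.514  0.858 -0.001  0.858  0.514  0.     0.    -0.    -1.   ] F [-4.5 -1.   7.9] T [-0.24  0.7   0.05] g 0.34855311588961196 q [ 0.18   0.512 -0.552  1.664  0.3    1.051  0.074]
turned 136.0 Tz -0.009 sd 0.029 t 28.9
```

Call:
{"op": "jog_arm", "data": {"plan": [{"x": 0, "y": 0, "z": 0, "wx": 0, "wy": 0, "wz": 0.01}, {"x": 0, "y": 0, "z": 0, "wx": 0, "wy": 0, "wz": 0.018}]}}

```text
t: 29.07
eef_pos: [0.6316, 0.0772, 0.1522]
tool_rot: [-0.0, 0.518, 0.855, -0.0]
contact_force: [0.1, 0.6, -1.1]
gripper_width: 0.351
```

Run:
```python
from h import *
avg(5)
```

```text
turned 139.2 Tz 0.086 sd 0.034 t 29.3167
```

Closing lifted the tool to z = 0.152 both times with an upward force, so the tips bear on the collar (0.175). The earlier "clicks" were therefore probably the pads slipping. I'll regrip 5 mm higher.

Call:
{"op": "jog_arm", "data": {"plan": [{"x": 0, "y": 0, "z": 0, "wx": 0, "wy": 0, "wz": 0}, {"x": 0, "y": 0, "z": 0, "wx": 0, "wy": 0, "wz": 0}, {"x": 0, "y": 0, "z": 0, "wx": 0, "wy": 0, "wz": 0}, {"x": 0, "y": 0, "z": 0, "wx": 0, "wy": 0, "wz": 0}, {"x": 0, "y": 0, "z": -0.025, "wx": 0, "wy": 0, "wz": 0}, {"x": 0, "y": 0, "z": -0.028, "wx": 0, "wy": 0, "wz": 0}, {"x": 0, "y": 0, "z": -0.028, "wx": 0, "wy": 0, "wz": 0}], "hand": 0.1}}

```text
t: 29.9
eef_pos: [0.6321, 0.0774, 0.1586]
tool_rot: [0.0, 0.517, 0.856, 0.0]
contact_force: [0.1, -1.1, -1.2]
gripper_width: 0.554
```

Call:
{"op": "jog_arm", "data": {"plan": [{"x": 0, "y": 0, "z": 0, "wx": 0, "wy": 0, "wz": 0}, {"x": 0, "y": 0, "z": 0, "wx": 0, "wy": 0, "wz": 0}, {"x": 0, "y": 0, "z": 0, "wx": 0, "wy": 0, "wz": 0}, {"x": 0, "y": 0, "z": 0, "wx": 0, "wy": 0, "wz": 0}, {"x": 0, "y": 0, "z": 0, "wx": 0, "wy": 0, "wz": 0}, {"x": 0, "y": 0, "z": 0, "wx": 0, "wy": 0, "wz": 0}], "hand": -1, "grip_force": 80}}

```text
t: 30.4
eef_pos: [0.6318, 0.0771, 0.1594]
tool_rot: [0.0, 0.517, 0.856, -0.0]
contact_force: [-3.2, -1.6, 5.7]
gripper_width: 0.34
```

Run:
```python
from h import *
state();avg(5)
```

```text
t 30.4 p [0.6318 0.0771 0.1594] R [-0.465  0.885  0.     0.885  0.465 -0.001 -0.001  0.    -1.   ] F [-3.2 -1.6  5.7] T [-0.26  0.76  0.04] g 0.33974254502072654 q [ 0.173  0.502 -0.542  1.658  0.289  1.062  0.027]
turned 139.2 Tz 0.035 sd 0.024 t 30.65
```

Call:
{"op": "jog_arm", "data": {"plan": [{"x": 0, "y": 0, "z": 0, "wx": 0, "wy": 0, "wz": 0.01}, {"x": 0, "y": 0, "z": 0, "wx": 0, "wy": 0, "wz": 0.025}]}}

```text
t: 30.82
eef_pos: [0.6318, 0.0771, 0.1595]
tool_rot: [0.0, 0.551, 0.835, -0.0]
contact_force: [-1.0, 0.1, 1.3]
gripper_width: 0.343
```

Run:
```python
from h import *
avg(4)
```

```text
turned 143.6 Tz 0.096 sd 0.026 t 31.0167
```

Call:
{"op": "jog_arm", "data": {"plan": [{"x": 0, "y": 0, "z": 0, "wx": 0, "wy": 0, "wz": 0.01}, {"x": 0, "y": 0, "z": 0, "wx": 0, "wy": 0, "wz": 0.025}]}}

```text
t: 31.18
eef_pos: [0.6318, 0.0771, 0.1595]
tool_rot: [0.0, 0.582, 0.813, -0.0]
contact_force: [-0.9, -0.1, 1.2]
gripper_width: 0.345
```

Run:
```python
from h import *
avg(4)
```

```text
turned 148.0 Tz 0.139 sd 0.024 t 31.3833
```

Call:
{"op": "jog_arm", "data": {"plan": [{"x": 0, "y": 0, "z": 0, "wx": 0, "wy": 0, "wz": 0.01}, {"x": 0, "y": 0, "z": 0, "wx": 0, "wy": 0, "wz": 0.025}]}}

```text
t: 31.55
eef_pos: [0.6318, 0.0771, 0.1595]
tool_rot: [0.0, 0.613, 0.79, -0.0]
contact_force: [-0.6, -0.4, 0.1]
gripper_width: 0.342
```

Run:
```python
from h import *
avg(4)
```

```text
turned 152.4 Tz 0.15 sd 0.029 t 31.75
```

Call:
{"op": "jog_arm", "data": {"plan": [{"x": 0, "y": 0, "z": 0, "wx": 0, "wy": 0, "wz": 0.01}, {"x": 0, "y": 0, "z": 0, "wx": 0, "wy": 0, "wz": 0.02}]}}

```text
t: 31.92
eef_pos: [0.6319, 0.0771, 0.1595]
tool_rot: [0.0, 0.636, 0.772, -0.0]
contact_force: [-1.3, -0.3, 0.5]
gripper_width: 0.342
```

Run:
```python
from h import *
avg(4)
```

```text
turned 155.9 Tz 0.179 sd 0.053 t 32.1167
```

Call:
{"op": "jog_arm", "data": {"plan": [{"x": 0, "y": 0, "z": 0, "wx": 0, "wy": 0, "wz": 0.01}, {"x": 0, "y": 0, "z": 0, "wx": 0, "wy": 0, "wz": 0.018}]}}

```text
t: 32.28
eef_pos: [0.6319, 0.0771, 0.1595]
tool_rot: [0.0, 0.657, 0.754, -0.0]
contact_force: [-0.4, -0.3, 0.8]
gripper_width: 0.343
```

Run:
```python
from h import *
avg(4)
```

```text
turned 159.0 Tz 0.163 sd 0.026 t 32.4833
```

Call:
{"op": "jog_arm", "data": {"plan": [{"x": 0, "y": 0, "z": 0, "wx": 0, "wy": 0, "wz": 0.01}, {"x": 0, "y": 0, "z": 0, "wx": 0, "wy": 0, "wz": 0.018}]}}

```text
t: 32.65
eef_pos: [0.632, 0.0771, 0.1595]
tool_rot: [0.001, 0.678, 0.735, -0.0]
contact_force: [-0.4, -0.2, 0.8]
gripper_width: 0.343
```

Run:
```python
from h import *
avg(4)
```

```text
turned 162.2 Tz 0.205 sd 0.025 t 32.85
```

Call:
{"op": "jog_arm", "data": {"plan": [{"x": 0, "y": 0, "z": 0, "wx": 0, "wy": 0, "wz": 0.01}, {"x": 0, "y": 0, "z": 0, "wx": 0, "wy": 0, "wz": 0.018}]}}

```text
t: 33.02
eef_pos: [0.632, 0.0771, 0.1595]
tool_rot: [0.001, 0.699, 0.716, -0.0]
contact_force: [0.6, -0.7, 0.5]
gripper_width: 0.344
```

Run:
```python
from h import *
avg(4)
```

```text
turned 165.4 Tz 0.199 sd 0.015 t 33.2167
```

Call:
{"op": "jog_arm", "data": {"plan": [{"x": 0, "y": 0, "z": 0, "wx": 0, "wy": 0, "wz": 0.01}, {"x": 0, "y": 0, "z": 0, "wx": 0, "wy": 0, "wz": 0.018}]}}

```text
t: 33.38
eef_pos: [0.632, 0.0771, 0.1595]
tool_rot: [0.001, 0.718, 0.696, -0.0]
contact_force: [-0.1, -1.3, 1.0]
gripper_width: 0.342
```

Run:
```python
from h import *
avg(4)
```

```text
turned 168.6 Tz 0.171 sd 0.02 t 33.5833
```

Call:
{"op": "jog_arm", "data": {"plan": [{"x": 0, "y": 0, "z": 0, "wx": 0, "wy": 0, "wz": 0.01}, {"x": 0, "y": 0, "z": 0, "wx": 0, "wy": 0, "wz": 0.018}]}}

```text
t: 33.75
eef_pos: [0.632, 0.0771, 0.1595]
tool_rot: [0.001, 0.737, 0.675, -0.0]
contact_force: [-0.6, -0.6, 0.4]
gripper_width: 0.344
```

Run:
```python
from h import *
avg(6)
```

```text
turned 171.8 Tz 0.098 sd 0.032 t 34.05
```

Clear drop to 0.098, so one click. I'll release and measure the cap line.

Call:
{"op": "jog_arm", "data": {"plan": [{"x": 0, "y": 0, "z": 0, "wx": 0, "wy": 0, "wz": 0}, {"x": 0, "y": 0, "z": 0, "wx": 0, "wy": 0, "wz": 0}, {"x": 0, "y": 0, "z": 0, "wx": 0, "wy": 0, "wz": 0}, {"x": 0, "y": 0, "z": 0, "wx": 0, "wy": 0, "wz": 0}, {"x": 0, "y": 0, "z": -0.1, "wx": 0, "wy": 0, "wz": 0}, {"x": 0, "y": 0, "z": -0.3, "wx": 0, "wy": 0, "wz": 0}, {"x": 0, "y": 0, "z": -0.5, "wx": 0, "wy": 0, "wz": 0}, {"x": 0, "y": 0, "z": -0.7, "wx": 0, "wy": 0, "wz": 0}, {"x": 0, "y": 0, "z": -0.7, "wx": 0, "wy": 0, "wz": 0}], "hand": 0.4}}

```text
t: 34.8
eef_pos: [0.6359, 0.0787, 0.3092]
tool_rot: [0.004, 0.737, 0.676, 0.006]
contact_force: [1.0, 0.8, 2.3]
gripper_width: 0.703
```

Call:
{"op": "jog_arm", "data": {"plan": [{"x": 0.2, "y": 0, "z": 0, "wx": 0, "wy": 0, "wz": 0}, {"x": 0.4, "y": 0, "z": 0, "wx": 0, "wy": 0, "wz": 0}, {"x": 0.6, "y": 0, "z": 0, "wx": 0, "wy": 0, "wz": 0}, {"x": 0.8, "y": 0, "z": 0, "wx": 0, "wy": 0, "wz": 0}, {"x": 1, "y": 0, "z": 0, "wx": 0, "wy": 0, "wz": 0}, {"x": 1, "y": 0, "z": 0, "wx": 0, "wy": 0, "wz": 0}, {"x": 1, "y": 0, "z": 0, "wx": 0, "wy": 0, "wz": 0}]}}

```text
t: 35.38
eef_pos: [0.6516, 0.2821, 0.3089]
tool_rot: [0.003, 0.735, 0.678, 0.006]
contact_force: [-0.1, -0.3, -0.6]
gripper_width: 0.697
```

Run:
```python
from h import *
state()
shot("top","f2_top.png");shot("side","f2_side.png")
a=cv2.imread("pics/fin_top.png",0).astype(int);b=cv2.imread("pics/f2_top.png",0).astype(int)
print("\n".join(" ".join(f"{x:4d}" for x in r) for r in (b-a)[152:176,226:250]))
print("side");a=cv2.imread("pics/side0.png",0).astype(int);b=cv2.imread("pics/f2_side.png",0).astype(int)
print("\n".join(" ".join(f"{x:4d}" for x in r) for r in (b-a)[200:224,230:252]))
```

```text
t 35.38 p [0.6516 0.2821 0.3089] R [ 0.08   0.997  0.013  0.997 -0.08   0.003  0.004  0.013 -1.   ] F [-0.1 -0.3 -0.6] T [-0.07  0.03 -0.03] g 0.6972470778879903 q [-0.199  0.5   -0.47   1.297  0.228  1.383 -0.74 ]
   1    0    1    1    0    1    1    1    1    1    1    0    1    1    1    1    1    1    1    0    0    0    0    1
   1    1    1    1    1    0    1    1    0    1    0    1    1    0    0    0    1    0    1    1    1    1    1    0
   2    1    1    0    1    0    0    1    1    1    0    1    1    1    1    0    0    1    0    0    0    0    1    0
   0    1    0    1    1    1    0    0    1    6    1    0    0    0    0   -2    0    1    1    0    1    0    0    0
   0    0    1    1    1    1    0   -1    1    5    1    0    4  -15  -29  -11    3    1    0    1    0    0    1    1
   1    0    0    0    0    1    0    0   -1    0    0    3   13  -35  -43   21   33    4    1    0    1    0    0    1
   0    1    0    0    0    0    1    0   -1    0    1    2    5   -2   24   46   30    1    1    1    1    0    1    1
   1    1    1    1    0   -1    1    1    1 
[... 3939 characters left out ...]
    5    7   12   43   70   76   37   17
  13   11   11   12    1   10   34   11    6   -8   -5    4    3    7    7    6   10   27   66   78   26   13
  13   11   12   12   11   10   19   10    5    0   12   18    9    4    2    3    7   18   67   75   21   15
  13   13   13   11   11    6    9    6    4    3    9   12    5    7    3    5    7   15   65   65   18   13
  12   12   12   12    7    6    5    5    3    5    0    4    6    3    5    2    4   41   70   42   16   14
  13   13   13   10    8    8    6    6    6    5    5    5    3    5    2    7   17   62   74   25   15   13
  13   13   12   14    8    7    7    5    3    4    5    5    5    5    4    7   18   63   59   20   12   13
```

The cap line moved another ~15° to about px (241.3,157.6), consistent with a true click. The total count is still unclear, so I'll use some remaining finder calls on the marks.

Run:
```python
from h import *
ax=np.array([.6295,.0768])
for c in("side","top"):
    print(c,{a:np.round(proj(c,[*(ax+.018*np.array([np.cos(np.radians(a)),np.sin(np.radians(a))])),.1755]),1).tolist() for a in(15,0,-12,-27,-42,-57,-72)})
try:
  for c,t,n in(("side","collar_mark",4),("side","cap_mark",3),("top","collar_mark",3),("top","cap_mark",3)):
    L=[]
    for _ in range(n):
        r=finder.place_of(c,t); L+=[(np.round(q["location"],1).tolist(),round(q["confidence"],2)) for q in r[:2]]
    print(c,t,L)
except Exception as e: print(e)
```

```text
side {15: [234.5, 214.6], 0: [234.6, 213.5], -12: [235.0, 212.7], -27: [235.8, 211.7], -42: [236.9, 210.9], -57: [238.2, 210.3], -72: [239.7, 210.0]}
top {15: [234.8, 159.1], 0: [236.6, 158.8], -12: [238.1, 158.8], -27: [239.9, 159.3], -42: [241.4, 160.2], -57: [242.7, 161.4], -72: [243.6, 163.0]}
side collar_mark [([232.5, 213.3], 0.57), ([232.5, 213.3], 0.57), ([232.5, 213.3], 0.57), ([232.5, 213.3], 0.57)]
side cap_mark [([234.8, 211.1], 0.7), ([234.8, 211.1], 0.7), ([234.8, 211.1], 0.7)]
top collar_mark [([240.2, 159.2], 0.74), ([240.2, 159.2], 0.74), ([240.2, 159.2], 0.74)]
top cap_mark [([241.8, 163.2], 0.75), ([423.5, 255.5], 0.29), ([241.8, 163.2], 0.75), ([423.5, 255.5], 0.29), ([241.8, 163.2], 0.75), ([423.5, 255.5], 0.29)]
```

Run:
```python
from h import *
s=state();print(bot.hand_in())
```

```text
t 36.13 p [0.6531 0.278  0.3098] R [ 0.086  0.996  0.015  0.996 -0.086  0.002  0.003  0.015 -1.   ] F [-0.3  0.3 -1. ] T [ 0.01  0.02 -0.03] g 0.6989772037649228 q [-0.195  0.498 -0.468  1.298  0.229  1.383 -0.74 ]
the job is handed in; nothing more can be done
None
```

I pushed the shelf home and screwed the clamp foot down on it, then handed the job in at about 36 s. My best estimate is two or three clicks, but I could not confirm the count.

- **Shelf:** I pushed at about 2 N until it stopped dead, and the force then rose to about 10 N. The finder's `glass_rear` and `throat` positions then agreed to within a few millimetres in the top view. In the side view they differed by about 12 mm in the one pair I could compare.
- **Reported tool height:** The real fingertips sat roughly 28 mm above the reported TCP when shut. My first push passed over the ticket rail without touching it; I corrected this from the camera images.
- **Clamp:** Torque ran at about 0.07 N m, then rose as the foot began to bear at about 93° of turn. I saw drops from about 0.23 to 0.14 N m at about 120° and 135°. After re-gripping harder there was one more, from about 0.20 to 0.10 N m. I then let go of the cap and moved clear.
- **Click count, where the checks disagree:**
  - **Torque:** the three drops suggest three clicks.
  - **Cap's white line:** it had turned only about 85–90° after the first grip, against 137° of gripper turn. The pads may have slipped, so some of those drops may not be real clicks. It moved a further 15° or so with the last drop, which fits one click.
  - **Finder on the two marks:** both marks were largely hidden from the cameras, and the noisy positions fit two clicks best. I stopped there rather than risk a fourth.
- **Everything else:** I saw no sign of contact with anything else on the counter. I did not run a separate final check on the pastries, price-card holders, cake box or tongs.

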